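# Put the opened watches away under the dust cover with their casebacks

### The arm

A 7-joint arm with a two-finger parallel gripper is mounted at the origin on the work surface. World frame = base frame: x ahead of the robot, y to its left, z up, the work surface at z = 0. Lengths are in m, angles in rad, forces in N, time in s.
With the tool pointing down it reaches from about 0.35 to 0.9 m from the base axis. Payload 8.1 kg.
Tool frame: the origin (TCP) lies on the centre line of the jaws, within the pads' length; the fingertips stand 11 mm ahead of it and the grasp point (between the pads) lies 8 mm behind it (arm.nose_length is the distance from the TCP to the fingertips, in m); z points along the fingers, y is the line along which they close (so a half turn about z gives the same grasp; the last joint's range is limited). The gripper opens to 92 mm and grips with 3 to 60 N. Pads are 19 mm wide; open, the fingers measure 130 mm over their backs; the gripper's body (75 mm by 190 mm) begins 47 mm behind the grasp point.
Start: joints at [1.216, 0.434, 0.025, 1.573, -0.012, 1.134, -0.075], TCP at [0.156, -0.605, 0.238] pointing down, gripper open.
Joint ranges: [-2.62, 2.62], [-0.44, 2.09], [-1.27, 1.32], [0.08, 2.57], [-1.32, 4.46], [0.12, 2], [-2.74, 2.74]. Speed limits (rad/s): [2.22, 2.22, 3.01, 3.01, 3.14, 3.14, 3.14].

### API

Orientations are given as a rotation vector (axis times angle).
In Python, from cell import arm gives the robot as it stands.
- The arm moves only by the tool jog_arm, never from a script. Its argument "moves" is a list of rows, each a list of 4 numbers: the shift along the tool's x, y, z in m, then the turn about the tool's z in rad. In form: [[tx, ty, tz, spin], ...]. A call has 1 to 20 rows; each row is the pose to reach, as a shift and turn from the pose commanded when the call began, along the tool's axes at that moment; what a row does not reach only later rows make up. A row lasts 1/8 s, in which the tool goes at most 62.5 mm and 10.7 degrees, less where a joint would pass 70% of its speed; a pose out of reach is approached as far as the arm can. A call with a gripper value outside its range is refused whole. "hand" is the finger opening in m, from 0 to 0.0918, set as the call begins (left out, the last holds). The fingers move at their own pace and stop on an object; "newtons" is the grip in N (left out, the last holds). Time passes only in rows, so rows that repeat a pose let the fingers close. It gives the time, the measured TCP pose, the force, the opening and the grip force at its end, in the units of the state.
- arm.observe(): the state, without advancing time (a new reading comes with each control period).
- arm.get_image(name): name is "scene" or "side" or "wrist"; returns a dict with "color" (384x512x3 uint8, red, green, blue), "z_map" (384x512 float32, m along the optical axis (not along the pixel's ray), 0 where there is no reading), "fx", "fy", "cx", "cy" (pixels), "k1" (the pictures are not rectified: a ray, as slopes to the right and down, at radius r is drawn at 1 + k1 r^2 times it, then the intrinsics apply), "rvec" (rotation vector, rad) and "tvec" (3), from world to camera coordinates, as OpenCV has them. Camera axes: x right, y down, z forward; pixel columns grow to the right and rows downward; lengths in m; the calibration is good to about 2 mm. A picture is of the moment at which its call begins.
- arm.sign_off(): hands the job in; it is judged then, once.
The state is a dict: "clock": time; "joints": joint angles; "dq": joint speeds; "joint_efforts": joint torques, N m; "position": TCP position; "ee_rot": TCP orientation; "force": force on the tool from outside, world axes, zero at the start; "ft_torque": the same for the moment, N m; "width": opening from 0.0 (shut) to 1.0 (fully open); "gripper_force": force on a finger pad.
Only numpy, scipy, OpenCV 4.12 (cv2) and the standard library are available. Lean on these libraries where they do the work, as an engineer would, in place of code of your own. Each camera call takes 0.05 s, during which the arm holds its last target. There are 200 camera calls.

### The job

Lift the smoked cover of the dust bay by its bar, gently, all the way back onto its open stop, take the caseback opener out and lay it flat along the middle of the tool mat beside the bay. Set each watch cradle standing on the counter upright and squarely in the white outline of the mat that holds its own caseback (same shape and size as the watch), long side across the mat, then lower the cover gently until it is fully closed. Keep the watches upright and leave the other things on the counter alone.

Things in the scene. Friction and masses are not known exactly. Their poses are not given: they have to be found in the camera images.
- bay: white plastic dust bay, a fixed tray 170 mm deep (x) by 290 mm wide (y), x pointing away from the robot; origin: centre of its underside. Floor 5 mm thick; side and rear (+x) walls 5 mm thick, tops 50 mm above the counter; no wall in front. Four cork mats lie side by side inside, 64 mm apart, in an order that changes.
- cover_hinge (a point): point on the hinge line of the smoked-acrylic cover, at the middle of the bay's rear edge, 50 mm above the counter; the hinge line is parallel to the bay's y axis
- cover_bar (a point): middle of the cover's steel grip bar: round, 10 mm thick, 110 mm long, parallel to the hinge line, 205 mm from it, level with it when closed. Held by an arm at each end 34 mm clear of the cover's front edge: fingers fit down both sides of it and it can turn between them. A 38 mm skirt under the front edge closes the bay's front; with the cover up it points to the robot.
- cover (a joint): angle of the smoked-acrylic cover (rad): 0 closed on the bay's walls (stop), 1.8 fully back, leaning a little past upright, on its open stop; grows as the bar is lifted. It may start ajar. The hinge is stiff: the cover stays where it is left, and takes 2 to 5 N at the bar to move.
- opener: steel caseback opener lying flat in the bay across the mats, on the parking places; origin: underside of the handle's centre. Handle 80 mm long (x from -40 to +40), 16 mm wide (y), 14 mm thick; a narrow shank and 12 mm wide blade reach to x = +103. 90 g, balances about 3 mm toward the blade from the origin.
- tool_mat: black rubber tool mat fixed on the counter left of the bay, 220 mm long (x) by 80 mm wide (y), 3 mm thick; origin: centre of its underside
- cradle_large_round: grey plastic watch cradle carrying a large round watch, 38 mm across, opened, movement up (the watch is fixed in it). Block 40 mm (x) by 50 mm (y) by 25 mm tall, the watch adds 7 mm (32 mm in all); origin: centre of its underside; z up. About 150 g, loose on the counter. May be absent.
- cradle_small_round: grey plastic watch cradle carrying a small round watch, 25 mm across, opened, movement up (the watch is fixed in it). Block 40 mm (x) by 50 mm (y) by 25 mm tall, the watch adds 7 mm (32 mm in all); origin: centre of its underside; z up. About 150 g, loose on the counter. May be absent.
- cradle_square: grey plastic watch cradle carrying a square watch, 31 x 31 mm, opened, movement up (the watch is fixed in it). Block 40 mm (x) by 50 mm (y) by 25 mm tall, the watch adds 7 mm (32 mm in all); origin: centre of its underside; z up. About 150 g, loose on the counter. May be absent.
- cradle_oblong: grey plastic watch cradle carrying an oblong watch, 22 x 36 mm, long side along y, opened, movement up (the watch is fixed in it). Block 40 mm (x) by 50 mm (y) by 25 mm tall, the watch adds 7 mm (32 mm in all); origin: centre of its underside; z up. About 150 g, loose on the counter. May be absent.
- mat_large_round: fixed cork mat, 2 mm thick, 60 mm wide (y), on the bay's floor; on its far end (70 mm along +x) is held the chrome caseback of a large round watch, 38 mm across, 4 mm thick. Origin: underside of the mat (5 mm above the counter) at the centre of the white outline (46 x 50 mm inside) on its near end, the place for a cradle; axes as the bay's.
- mat_small_round: fixed cork mat, 2 mm thick, 60 mm wide (y), on the bay's floor; on its far end (70 mm along +x) is held the chrome caseback of a small round watch, 25 mm across, 4 mm thick. Origin: underside of the mat (5 mm above the counter) at the centre of the white outline (46 x 50 mm inside) on its near end, the place for a cradle; axes as the bay's.
- mat_square: fixed cork mat, 2 mm thick, 60 mm wide (y), on the bay's floor; on its far end (70 mm along +x) is held the chrome caseback of a square watch, 31 x 31 mm, 4 mm thick. Origin: underside of the mat (5 mm above the counter) at the centre of the white outline (46 x 50 mm inside) on its near end, the place for a cradle; axes as the bay's.
- mat_oblong: fixed cork mat, 2 mm thick, 60 mm wide (y), on the bay's floor; on its far end (70 mm along +x) is held the chrome caseback of an oblong watch, 22 x 36 mm, long side along y, 4 mm thick. Origin: underside of the mat (5 mm above the counter) at the centre of the white outline (46 x 50 mm inside) on its near end, the place for a cradle; axes as the bay's.
- cell_a: silver coin cell lying on the counter, 20 mm across, 5 mm thick; a bystander, not part of the job; origin: centre of its underside
- cell_b: silver coin cell lying on the counter, 24 mm across, 5 mm thick; a bystander, not part of the job; origin: centre of its underside
- tweezer_stand: small brass stand with three tweezers upright in it, foot 50 x 70 mm, 145 mm tall; a bystander, not part of the job; origin: centre of its underside
- loupe: black eyeglass loupe standing on its wide end, 34 mm across, 26 mm tall; a bystander, not part of the job; origin: centre of its underside
- pin_jar: small closed jar, 40 mm across, 45 mm tall; a bystander, not part of the job; origin: centre of its underside
- bulb_box: small cardboard box, 45 x 45 x 60 mm tall; a bystander, not part of the job; origin: centre of its underside
- driver: small screwdriver lying flat, 110 mm long; a bystander, not part of the job
Not all that is in view belongs to the job. Leave any red look-alike of the cradle_oblong alone.

How it is judged:
By the outcome, as a careful person would: the job done as asked, in the order asked, and still so for the second after the job is handed in, with the robot touching nothing.
Of cradle_large_round, cradle_small_round, cradle_square, cradle_oblong only 3 to 4 are there at a start; the rules pass over those that are not, and their reading is None.
At some moment in a run one of cradle_large_round, cradle_small_round, cradle_square, cradle_oblong may be knocked a few centimetres aside while the robot is not near it.
It also fails if it takes over 210 s, if anything falls off the work surface, if the arm or the gripper's body presses on something with over 40 N, if the wrist force passes 120 N, or if a joint passes its speed limit or range.

## Working session

There is one attempt and no reset: what is moved stays moved. The work goes in short steps, Python scripts to look and compute and a tool call to move; the robot and the scene stay as the last step left them, time stands still between calls to the robot, and variables do not carry over. Pictures are saved under pics/ and viewed, at most 14 in all, crops included, and the job is handed in when it is done.

Besides the shell and the picture viewer there is one more tool, called after "Emit:" as name(argument=value, ...), one argument or row to a line, values as JSON. jog_arm: Moves the arm, as the interface text tells. Its arguments: {"type":"object","properties":{"moves":{"type":"array"},"hand":{"type":"number"},"newtons":{"type":"number"}},"required":["moves"]}

```bash
ls; mkdir -p pics; cat > h.py <<'E'
import numpy as np, cv2, sys
from scipy.spatial.transform import Rotation as R
from cell import arm
def grab(n):
    im=arm.get_image(n); np.savez('%s.npz'%n,**im); return im
def load(n): return {k:v for k,v in np.load('%s.npz'%n).items()}
def save(im,p): cv2.imwrite(p,im['color'][:,:,::-1])
def ray(im,u,v):
    K=np.array([[im['fx'],0,im['cx']],[0,im['fy'],im['cy']],[0,0,1.]])
    d=np.array([float(im['k1']),0,0,0])
    p=cv2.undistortPoints(np.array([[[u,v]]],float),K,d)[0,0]
    M=R.from_rotvec(im['rvec']).as_matrix(); c=-M.T@im['tvec']
    return c,M.T@np.array([p[0],p[1],1.])
def onz(im,u,v,z):
    c,d=ray(im,u,v); return c+d*(z-c[2])/d[2]
def pt(im,u,v):
    c,d=ray(im,u,v); return c+d*im['z_map'][int(round(v)),int(round(u))]
def pix(im,P):
    P=np.atleast_2d(P).astype(float); M=R.from_rotvec(im['rvec']).as_matrix()
    q=P@M.T+im['tvec']; s=q[:,:2]/q[:,2:]; s=s*(1+im['k1']*(s**2).sum(1,keepdims=True))
    return s*[im['fx'],im['fy']]+[im['cx'],im['cy']]
E
python3 - <<'E'
from h import *
a=[grab(n) for n in("scene","side","wrist")]
for n,i in zip(("scene","side","wrist"),a):
    save(i,f'pics/{n}0.png'); M=R.from_rotvec(i['rvec']).as_matrix(); print(n,(-M.T@i['tvec']).round(3),M[2].round(2),i['fx'])
s=arm.observe(); print(s['position'],s['ee_rot'],s['force'],R.from_rotvec(s['ee_rot']).as_matrix().round(3))
E
```

```text
pics
scene [ 1.311 -0.312  1.198] [-0.55  0.25 -0.8 ] 483.41694728732887
side [0.089 0.521 0.866] [ 0.4  -0.49 -0.78] 362.7161365642054
wrist [ 0.231 -0.586  0.384] [-0.28 -0.07 -0.96] 335.0809796918701
[ 0.15557057 -0.60494377  0.2371338 ] [-3.11557693e+00 -3.94220068e-01  4.00594134e-04] [-0.7844715  -0.30050819  0.08792424] [[ 0.968  0.249 -0.   ]
 [ 0.249 -0.968  0.001]
 [-0.    -0.001 -1.   ]]
```

View pics/scene0.png

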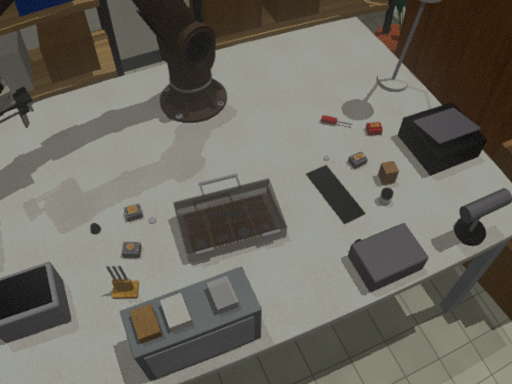

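View pics/side0.png

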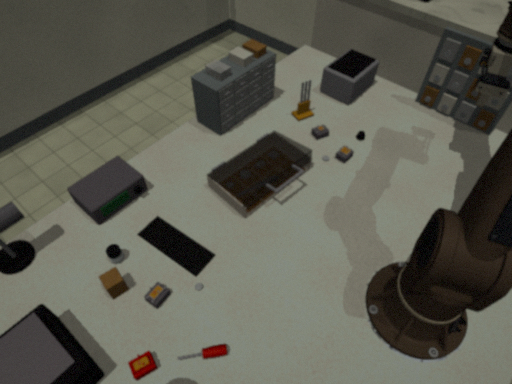

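The scene view shows the bay at (230,215), with its bar at (218,183), and the tool mat at (335,193). Grey cradles are at (133,212), (131,249) and (358,159). The red look-alike is at (374,128). The cells are at (152,220) and (326,157), the tweezer stand at (125,290), the loupe at (95,228), the jar at (387,195), the box at (388,172) and the driver at (335,121).

The candidates are the four cradle-like blocks: three grey ones, which I want, and the red one, which I leave alone. I'll check them in one close crop.

```bash
python3 - <<'E'
from h import *
sc=load('scene'); sd=load('side')
def crop(im,u,v,w,h,s): return cv2.resize(im['color'][v:v+h,u:u+w,::-1],(w*s,h*s),interpolation=cv2.INTER_CUBIC)
C=np.zeros((600,800,3),np.uint8)
bay=crop(sc,165,165,130,95,4); bay=np.clip(bay.astype(float)*1.8,0,255).astype(np.uint8)
C[:380,:520]=bay
for k,(u,v) in enumerate([(133,212),(131,249),(358,159),(374,128)]):
    C[400:600,k*200:k*200+200]=crop(sc,u-12,v-12,25,25,8)
for k,(im,u,v) in enumerate([(sd,344,153),(sd,320,131),(sd,157,293)]):
    C[k*130:k*130+125,530:655]=crop(im,u-12,v-12,25,25,5)
cv2.imwrite('pics/c1.png',C)
for n,us in (('scene',[(133,212),(131,249),(358,159),(374,128),(152,220),(326,157),(218,183),(335,193),(237,177),(230,215)]),('side',[(344,153),(320,131),(157,293),(144,364),(325,158),(199,287),(290,188),(176,245)])):
    im=load(n)
    for u,v in us: print(n,u,v,pt(im,u,v).round(4))
E
```

```text
scene 133 212 [ 0.4329 -0.3278  0.0323]
scene 131 249 [ 0.5517 -0.366   0.0291]
scene 358 159 [0.5147 0.3907 0.0307]
scene 374 128 [0.4101 0.5197 0.0241]
scene 152 220 [ 4.598e-01 -2.821e-01  3.000e-04]
scene 326 157 [0.445  0.3145 0.0007]
scene 218 183 [ 0.4032 -0.0493 -0.0043]
scene 335 193 [0.587  0.2697 0.0006]
scene 237 177 [ 0.469  -0.0084  0.0814]
scene 230 215 [ 0.5772 -0.0739  0.066 ]
side 344 153 [ 0.412  -0.3135  0.0315]
side 320 131 [ 0.5348 -0.3556  0.0264]
side 157 293 [0.497  0.3976 0.0321]
side 144 364 [0.3931 0.5219 0.0309]
side 325 158 [ 0.4585 -0.2794  0.0027]
side 199 287 [0.4426 0.3137 0.0057]
side 290 188 [ 0.4699 -0.1017 -0.002 ]
side 176 245 [0.5785 0.2697 0.0053]
```

View pics/c1.png

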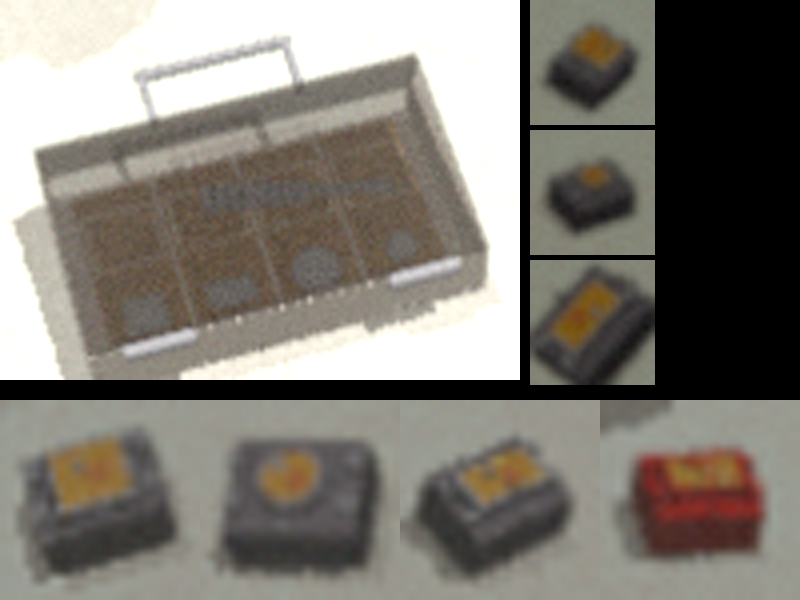

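The close crop shows three grey cradles: square at (133,212), small round at (131,249) and oblong at (358,159). The red one at (374,128) stays put. The mats run from -y to +y: square, oblong, large round, small round. The opener lies across the two middle mats with its blade toward +y. Next I'll move above the bay for a close view.

Emit:
jog_arm(
  moves=[
    [0.037, -0.036, -0.0125, -0.11],
    [0.074, -0.072, -0.025, -0.22],
    [0.11, -0.108, -0.0375, -0.33],
    [0.147, -0.144, -0.05, -0.44],
    [0.184, -0.18, -0.0625, -0.55],
    [0.221, -0.216, -0.075, -0.66],
    [0.258, -0.253, -0.0875, -0.77],
    [0.295, -0.289, -0.1, -0.88],
    [0.331, -0.325, -0.1125, -0.99],
    [0.368, -0.361, -0.125, -1.1],
    [0.405, -0.397, -0.1375, -1.21],
    [0.442, -0.433, -0.15, -1.31],
    [0.442, -0.433, -0.15, -1.31],
    [0.442, -0.433, -0.15, -1.31],
    [0.442, -0.433, -0.15, -1.31],
  ],
)

```text
clock: 2.02
position: [0.4752, -0.0773, 0.3873]
ee_rot: [-2.234, -2.208, 0.002]
force: [-0.4, 0.0, 0.3]
width: 0.999
gripper_force: 0.0
```

```bash
python3 - <<'E'
from h import *
w=grab('wrist'); sc=grab('scene'); sd=grab('side')
I=cv2.resize(w['color'][:,:,::-1],(768,576),interpolation=cv2.INTER_CUBIC)
cv2.imwrite('pics/w1.png',np.clip(I*1.4,0,255))
s=arm.observe(); print(s['clock'],s['position'],s['joints'].round(3) if hasattr(s['joints'],'round') else s['joints'],R.from_rotvec(s['ee_rot']).as_matrix().round(3),s['force'])
E
```

```text
2.175 [ 0.47550165 -0.07684082  0.38756258] [ 0.535  0.153 -0.561  1.618  0.083  1.395 -0.046] [[ 0.011  1.    -0.   ]
 [ 1.    -0.011 -0.   ]
 [-0.    -0.    -1.   ]] [ 0.04456534 -0.50104706  0.63479256][ WARN:0@1.581] global loadsave.cpp:1063 imwrite_ Unsupported depth image for selected encoder is fallbacked to CV_8U.
```

View pics/w1.png

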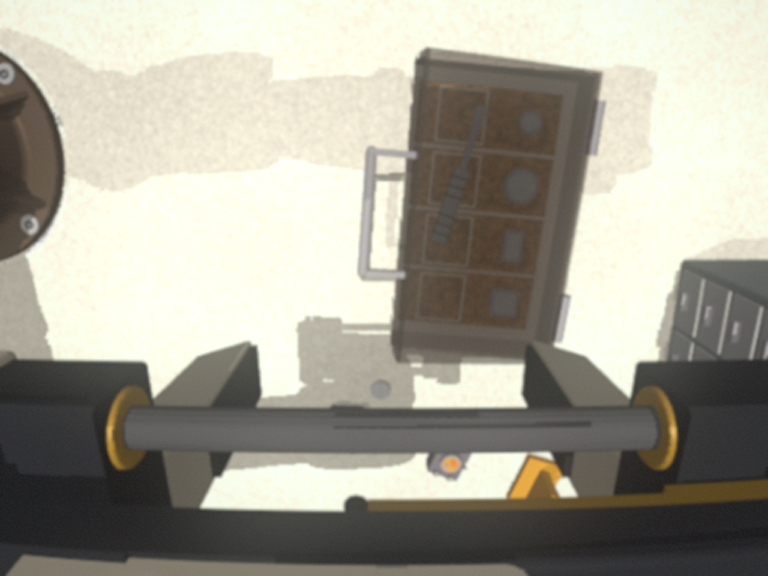

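The wrist view (1.5x) shows the bar running from (372,152) to (364,274). The opener is on the large and oblong mats, tilted, with its handle at about (450,205) and its blade tip at (479,108). The outlines sit around x≈440–460. I'll triangulate the bar and the bay.

```bash
cat >> h.py <<'E'
def tri(*obs):
    A=np.zeros((3,3));b=np.zeros(3)
    for im,u,v in obs:
        c,d=ray(im,u,v); d/=np.linalg.norm(d); P=np.eye(3)-np.outer(d,d); A+=P;b+=P@c
    x=np.linalg.solve(A,b); res=[np.linalg.norm((np.eye(3)-np.outer(d/np.linalg.norm(d),d/np.linalg.norm(d)))@(x-c)) for c,d in (ray(*o) for o in obs)]
    return x,np.round(res,4)
E
python3 - <<'E'
from h import *
w=load('wrist'); sc=load('scene')
a,ra=tri((w,370/1.5,153/1.5),(sc,200,184)); b,rb=tri((w,364/1.5,273/1.5),(sc,200,184))
L,rl=tri((w,370.5/1.5,153/1.5),(sc,236.5,175.7)); Rr,rr=tri((w,364/1.5,273/1.5),(sc,199.8,184.3))
print('bar +y',L,rl,'-y',Rr,rr, np.linalg.norm(L-Rr))
# mats
for n,c in dict(sq=(442,297),ob=(448,241),lg=(454,180),sm=(462,115)).items(): print(n,onz(w,c[0]/1.5,c[1]/1.5,.007).round(4))
for n,c in dict(sq=(504,303),ob=(513,246),lg=(521,186),sm=(530,122)).items(): print('cb',n,onz(w,c[0]/1.5,c[1]/1.5,.011).round(4))
for n,c in dict(rl=(600,73),fl=(427,49),fr=(394,361),rr=(555,358)).items(): print('top',n,onz(w,c[0]/1.5,c[1]/1.5,.05).round(4), pt(w,c[0]/1.5,c[1]/1.5).round(4))
# depth on cover plane
P=np.array([pt(w,u/1.5,v/1.5) for u in range(440,560,15) for v in range(100,330,20)]); print(P[::9].round(3))
E
```

```text
bar +y [ 0.45901002 -0.00964639  0.07680877] [0.0032 0.0032] -y [ 0.45024259 -0.12000827  0.08133664] [0.0015 0.0015] 0.1108021357939815
sq [ 0.5302 -0.1696  0.007 ]
ob [ 0.5355 -0.1069  0.007 ]
lg [ 0.5406 -0.0427  0.007 ]
sm [0.5474 0.0219 0.007 ]
cb sq [ 0.5983 -0.176   0.011 ]
cb ob [ 0.6047 -0.1121  0.011 ]
cb lg [ 0.6097 -0.0488  0.011 ]
cb sm [0.6156 0.015  0.011 ]
top rl [0.6685 0.0583 0.05  ] [0.667  0.0578 0.0537]
top fl [0.5092 0.0778 0.05  ] [0.5071 0.0728 0.0809]
top fr [ 0.4765 -0.226   0.05  ] [ 0.4765 -0.2497 -0.0006]
top rr [ 0.6474 -0.2252  0.05  ] [ 0.5272 -0.0662  0.3913]
[[ 0.519  0.032  0.078]
 [ 0.521 -0.131  0.075]
 [ 0.534 -0.074  0.074]
 [ 0.547 -0.02   0.072]
 [ 0.559  0.032  0.072]
 [ 0.565 -0.133  0.068]
 [ 0.577 -0.075  0.067]
 [ 0.589 -0.02   0.066]
 [ 0.6    0.033  0.065]
 [ 0.611 -0.135  0.063]
 [ 0.622 -0.076  0.061]]
```

Emit:
jog_arm(
  moves=[
    [0.003, -0.005, 0.05, 0.02],
    [0.006, -0.01, 0.1, 0.04],
    [0.009, -0.015, 0.15, 0.06],
    [0.012, -0.021, 0.2, 0.077],
    [0.012, -0.021, 0.24, 0.077],
    [0.012, -0.021, 0.262, 0.077],
    [0.012, -0.021, 0.262, 0.077],
    [0.012, -0.021, 0.262, 0.077],
    [0.012, -0.021, 0.262, 0.077],
  ],
  hand=0.022,
  newtons=12,
)

```text
clock: 3.3
position: [0.4558, -0.0639, 0.1268]
ee_rot: [2.314, 2.122, 0.002]
force: [-0.4, 0.2, -0.4]
width: 0.239
gripper_force: 0.0
```

```bash
python3 - <<'E'
from h import *
w=grab('wrist')
I=cv2.resize(w['color'][:,:,::-1],(768,576),interpolation=cv2.INTER_CUBIC)
cv2.imwrite('pics/w2.png',I)
s=arm.observe(); print(s['clock'],s['position'],s['width'],R.from_rotvec(s['ee_rot']).as_matrix().round(3),s['force'])
print('bar proj',pix(w,[[.4590,-.0096,.079],[.4502,-.120,.079],[.4546,-.0648,.079]])*1.5)
p=s['position'];print('tips',pix(w,[p-[0,0,.011]])*1.5)
E
```

```text
3.35 [ 0.45573812 -0.06384661  0.12673878] 0.23853716116676765 [[ 0.086  0.996  0.002]
 [ 0.996 -0.086 -0.   ]
 [-0.     0.002 -1.   ]] [-0.39655147 -0.3724437  -0.43632483]
bar proj [[385.72014212 200.00568225]
 [388.10453248 447.80460913]
 [386.98540668 333.94230575]]
tips [[389.34589259 370.97450974]]
```

View pics/w2.png

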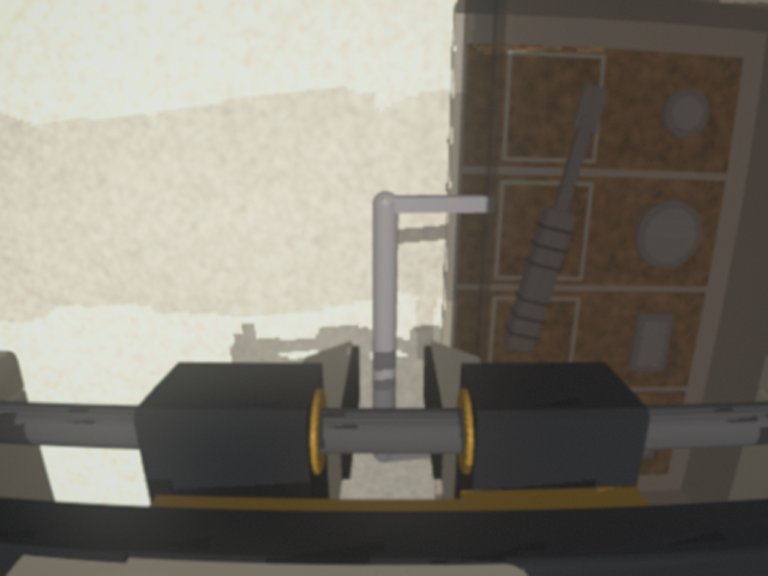

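The bar runs between the fingers at x≈385 (finger gap 357–427), so the alignment is good. I'll lower and close on it.

Emit:
jog_arm(
  moves=[
    [0, -0.001, 0.02, 0],
    [0, -0.001, 0.035, 0],
    [0, -0.001, 0.045, 0],
    [0, -0.001, 0.05, 0],
    [0, -0.001, 0.05, 0],
    [0, -0.001, 0.05, 0],
  ],
)

```text
clock: 4.1
position: [0.4543, -0.0636, 0.076]
ee_rot: [2.315, 2.124, 0.001]
force: [0.7, 0.4, -1.0]
width: 0.241
gripper_force: 0.0
```

Emit:
jog_arm(
  moves=[
    [0, 0, 0, 0],
    [0, 0, 0, 0],
    [0, 0, 0, 0],
    [0, 0, 0, 0],
  ],
  hand=0.0,
  newtons=15,
)

```text
clock: 4.6
position: [0.4531, -0.0636, 0.0755]
ee_rot: [-2.314, -2.123, 0.002]
force: [-5.4, 0.1, 0.6]
width: 0.109
gripper_force: 15.0
```

```bash
python3 - <<'E'
import numpy as np
r=.205
for a,b,n in((.142,.71,16),(.71,1.28,16),(1.28,1.78,15)):
    t=np.linspace(a,b,n+1)[1:]
    print([[0,round(r*(np.cos(a)-np.cos(x)),4),round(-r*(np.sin(x)-np.sin(a)),4),0] for x in t])
E
```

```text
[[0, np.float64(0.0012), np.float64(-0.0072), 0], [0, np.float64(0.0026), np.float64(-0.0143), 0], [0, np.float64(0.0042), np.float64(-0.0214), 0], [0, np.float64(0.0061), np.float64(-0.0284), 0], [0, np.float64(0.0083), np.float64(-0.0354), 0], [0, np.float64(0.0107), np.float64(-0.0422), 0], [0, np.float64(0.0134), np.float64(-0.049), 0], [0, np.float64(0.0163), np.float64(-0.0557), 0], [0, np.float64(0.0194), np.float64(-0.0623), 0], [0, np.float64(0.0227), np.float64(-0.0687), 0], [0, np.float64(0.0263), np.float64(-0.0751), 0], [0, np.float64(0.0301), np.float64(-0.0813), 0], [0, np.float64(0.0341), np.float64(-0.0873), 0], [0, np.float64(0.0384), np.float64(-0.0932), 0], [0, np.float64(0.0428), np.float64(-0.099), 0], [0, np.float64(0.0475), np.float64(-0.1046), 0]]
[[0, np.float64(0.0049), np.float64(-0.0055), 0], [0, np.float64(0.0099), np.float64(-0.0107), 0], [0, np.float64(0.0151), np.float64(-0.0158), 0], [0, np.float64(0.0206), np.float64(-0.0207), 0], [0, np.float64(0.0261), np.float64(-0.0254), 0], [0, np.float64(0.0319), np.float64(-0.0299), 0], [0, np.float64(0.0378)
[... 498 characters left out ...]
t64(-0.0018), 0], [0, np.float64(0.0132), np.float64(-0.0035), 0], [0, np.float64(0.0199), np.float64(-0.0049), 0], [0, np.float64(0.0266), np.float64(-0.0061), 0], [0, np.float64(0.0334), np.float64(-0.007), 0], [0, np.float64(0.0402), np.float64(-0.0078), 0], [0, np.float64(0.047), np.float64(-0.0083), 0], [0, np.float64(0.0538), np.float64(-0.0085), 0], [0, np.float64(0.0607), np.float64(-0.0086), 0], [0, np.float64(0.0675), np.float64(-0.0084), 0], [0, np.float64(0.0743), np.float64(-0.008), 0], [0, np.float64(0.0811), np.float64(-0.0074), 0], [0, np.float64(0.0879), np.float64(-0.0065), 0], [0, np.float64(0.0946), np.float64(-0.0054), 0], [0, np.float64(0.1014), np.float64(-0.0041), 0]]
```

Emit:
jog_arm(
  moves=[
    [0, 0.001, -0.007, 0],
    [0, 0.0025, -0.0145, 0],
    [0, 0.004, -0.0215, 0],
    [0, 0.006, -0.0285, 0],
    [0, 0.0085, -0.0355, 0],
    [0, 0.0105, -0.042, 0],
    [0, 0.0135, -0.049, 0],
    [0, 0.0165, -0.0555, 0],
    [0, 0.0195, -0.0625, 0],
    [0, 0.0225, -0.0685, 0],
    [0, 0.0265, -0.075, 0],
    [0, 0.03, -0.0815, 0],
    [0, 0.034, -0.0875, 0],
    [0, 0.0385, -0.093, 0],
    [0, 0.043, -0.099, 0],
    [0, 0.0475, -0.1045, 0],
    [0, 0.0475, -0.1045, 0],
  ],
)

```text
clock: 6.72
position: [0.5003, -0.0681, 0.1813]
ee_rot: [-2.315, -2.123, 0.004]
force: [-12.8, 0.7, 11.1]
width: 0.1
gripper_force: 15.0
```

Emit:
jog_arm(
  moves=[
    [0, -0.001, -0.001, 0],
    [0, -0.002, -0.002, 0],
    [0, -0.002, -0.002, 0],
  ],
)

```text
clock: 7.1
position: [0.5012, -0.0681, 0.1829]
ee_rot: [2.313, 2.121, 0.004]
force: [5.0, -3.4, -6.2]
width: 0.101
gripper_force: 15.0
```

Emit:
jog_arm(
  moves=[
    [0, 0.005, -0.005, 0],
    [0, 0.0105, -0.0105, 0],
    [0, 0.0155, -0.0155, 0],
    [0, 0.021, -0.0205, 0],
    [0, 0.0265, -0.025, 0],
    [0, 0.0325, -0.0295, 0],
    [0, 0.038, -0.034, 0],
    [0, 0.044, -0.038, 0],
    [0, 0.0505, -0.0415, 0],
    [0, 0.057, -0.0455, 0],
    [0, 0.063, -0.049, 0],
    [0, 0.0695, -0.052, 0],
    [0, 0.0765, -0.055, 0],
    [0, 0.083, -0.0575, 0],
    [0, 0.09, -0.06, 0],
    [0, 0.097, -0.0625, 0],
    [0, 0.097, -0.0625, 0],
  ],
)

```text
clock: 9.22
position: [0.5964, -0.0768, 0.2463]
ee_rot: [2.315, 2.122, -0.001]
force: [-3.8, -5.5, 4.7]
width: 0.101
gripper_force: 15.0
```

Emit:
jog_arm(
  moves=[
    [0, 0.0065, -0.002, 0],
    [0, 0.013, -0.0035, 0],
    [0, 0.02, -0.005, 0],
    [0, 0.0265, -0.006, 0],
    [0, 0.0335, -0.007, 0],
    [0, 0.04, -0.008, 0],
    [0, 0.047, -0.0085, 0],
    [0, 0.054, -0.0085, 0],
    [0, 0.0605, -0.0085, 0],
    [0, 0.0675, -0.0085, 0],
    [0, 0.0745, -0.008, 0],
    [0, 0.081, -0.0075, 0],
    [0, 0.085, -0.007, 0],
    [0, 0.089, -0.0065, 0],
    [0, 0.092, -0.006, 0],
    [0, 0.092, -0.006, 0],
  ],
)

```text
clock: 11.22
position: [0.688, -0.0848, 0.252]
ee_rot: [2.315, 2.122, -0.0]
force: [-1.3, -5.2, 1.3]
width: 0.102
gripper_force: 15.0
```

Emit:
jog_arm(
  moves=[
    [0, 0.003, 0.0005, 0],
    [0, 0.006, 0.001, 0],
    [0, 0.009, 0.0015, 0],
    [0, 0.011, 0.002, 0],
    [0, 0.013, 0.0025, 0],
    [0, 0.015, 0.003, 0],
    [0, 0.015, 0.003, 0],
  ],
)

```text
clock: 12.1
position: [0.7015, -0.0859, 0.2493]
ee_rot: [-2.316, -2.122, 0.004]
force: [-8.6, -5.4, 6.6]
width: 0.103
gripper_force: 15.0
```

Emit:
jog_arm(
  moves=[
    [0, 0.001, 0.0002, 0],
    [0, 0.002, 0.0004, 0],
    [0, 0.0025, 0.0005, 0],
    [0, 0.0025, 0.0005, 0],
  ],
)

```text
clock: 12.6
position: [0.7016, -0.0859, 0.2492]
ee_rot: [-2.313, -2.121, 0.009]
force: [-21.0, -4.7, 15.1]
width: 0.105
gripper_force: 15.0
```

It's on the stop. I'll relax, release and rise.

Emit:
jog_arm(
  moves=[
    [0, -0.002, 0.0, 0],
    [0, -0.003, 0.0, 0],
    [0, -0.003, 0, 0],
  ],
)

```text
clock: 12.98
position: [0.7015, -0.0859, 0.2492]
ee_rot: [2.316, 2.122, -0.002]
force: [-7.9, -5.9, 7.9]
width: 0.101
gripper_force: 15.0
```

Emit:
jog_arm(
  moves=[
    [0, 0, 0, 0],
    [0, 0, 0, 0],
    [0, 0, 0, 0],
    [0, 0, -0.02, 0],
    [0, 0, -0.05, 0],
    [0, 0, -0.09, 0],
    [0, -0.05, -0.12, 0],
    [0, -0.11, -0.12, 0],
    [0, -0.17, -0.12, 0],
    [0, -0.21, -0.12, 0],
    [0, -0.21, -0.12, 0],
    [0, -0.21, -0.12, 0],
    [0, -0.21, -0.12, 0],
  ],
  hand=0.026,
)

```text
clock: 14.6
position: [0.4939, -0.0669, 0.367]
ee_rot: [-2.314, -2.124, -0.001]
force: [0.6, -0.8, 0.4]
width: 0.283
gripper_force: 0.0
```

```bash
python3 - <<'E'
from h import *
w=grab('wrist'); sc=grab('scene'); sd=grab('side')
I=cv2.resize(w['color'][:,:,::-1],(768,576),interpolation=cv2.INTER_CUBIC)
cv2.imwrite('pics/w3.png',I)
s=arm.observe(); print(s['clock'],s['position'],s['width'],R.from_rotvec(s['ee_rot']).as_matrix().round(3),s['force'])
E
```

```text
14.75 [ 0.49355485 -0.06683819  0.36682409] 0.28525066821185796 [[ 0.086  0.996 -0.001]
 [ 0.996 -0.086  0.001]
 [ 0.001 -0.001 -1.   ]] [ 0.47331782 -0.41598324 -0.04723551]
```

View pics/w3.png

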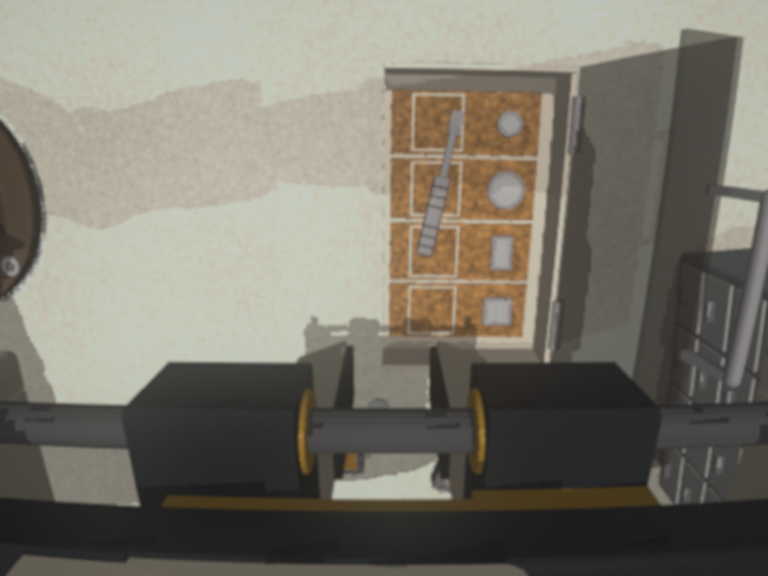

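The cover stands open. The opener's handle runs from (427,255) to (442,180), with its tip at (459,112). The outlines are at about x 408–464, y 93–334. I'll extract them by mask.

```bash
cat > m.py <<'E'
from h import *
def bay(w,box):
    S=2; 
    hsv=cv2.cvtColor(w['color'],cv2.COLOR_RGB2HSV); x0,y0,x1,y1=box
    m=np.zeros(hsv.shape[:2],np.uint8); m[y0:y1,x0:x1]=255
    return hsv,m
E
python3 - <<'E'
from m import *
w=load('wrist'); hsv,m=bay(w,(262,60,360,226))
g=((hsv[...,1]<110)&(m>0)).astype(np.uint8)
g2=cv2.morphologyEx(g,cv2.MORPH_OPEN,np.ones((3,3),np.uint8))
n,l,st,ce=cv2.connectedComponentsWithStats(g2)
for i in range(1,n):
    if st[i,4]>20: print(st[i],ce[i].round(1))
E
```

```text
[ 262   60   98  166 5100] [306.1 148.1]
[353  60   7   3  21] [356.  61.]
[331  73  19  19 292] [339.8  82.1]
[324 113  27  27 577] [337.  126.3]
[326 156  17  25 393] [334.  168.2]
[321 197  21  21 416] [331.1 207.4]
[313 223   7   3  21] [316. 224.]
```

```bash
python3 - <<'E'
from m import *
w=load('wrist'); hsv,m=bay(w,(264,62,318,222))
g=((hsv[...,1]<110)&(m>0)).astype(np.uint8)
h=cv2.morphologyEx(g,cv2.MORPH_OPEN,np.ones((5,5),np.uint8))
n,l,st,ce=cv2.connectedComponentsWithStats(h)
for i in range(1,n):
    if st[i,4]>60:
        print(st[i],ce[i].round(1)); 
        if 280<ce[i][0]<305:
            r=cv2.minAreaRect(np.argwhere(l==i)[:,::-1].astype(np.float32)); print(r)
            b=cv2.boxPoints(r); P=np.array([onz(w,*q,.021) for q in b]); print(P.round(4),P.mean(0).round(4)); c=P.mean(0)
            print('sides',[np.linalg.norm(P[k]-P[k-1]).round(4) for k in range(4)])
# depth
for u,v in((434/1.5,217/1.5),(432/1.5,230/1.5),(459/1.5,115/1.5)): print(pt(w,u,v).round(4),onz(w,u,v,.021).round(4))
cb=[onz(w,*c,.011) for c in((339.8,82.1),(337,126.3),(334,168.2),(331.1,207.4))]; print(np.round(cb,4))
# outlines by eye
for c in((438.5,121.5),(436,189),(433.5,251),(432,310)): print(onz(w,c[0]/1.5,c[1]/1.5,.007).round(4))
E
```

```text
[ 264   72   50   99 1757] [291.3 122.3]
((290.26239013671875, 121.62376403808594), (95.62307739257812, 49.15483856201172), 84.2894058227539)
[[ 0.503   0.0317  0.021 ]
 [ 0.572   0.0328  0.021 ]
 [ 0.5796 -0.1051  0.021 ]
 [ 0.5056 -0.1065  0.021 ]] [ 0.5401 -0.0368  0.021 ]
sides [np.float64(0.1382), np.float64(0.069), np.float64(0.1381), np.float64(0.074)]
[264 182  42  12 426] [286.3 187.2]
((284.5, 187.5), (11.0, 41.0), 90.0)
[[ 0.4944 -0.1218  0.021 ]
 [ 0.5567 -0.1271  0.021 ]
 [ 0.5558 -0.1446  0.021 ]
 [ 0.493  -0.1392  0.021 ]] [ 0.525  -0.1331  0.021 ]
sides [np.float64(0.0175), np.float64(0.0625), np.float64(0.0175), np.float64(0.0631)]
[270 213  11   9  78] [274.2 217.7]
[ 0.5364 -0.068   0.0214] [ 0.5364 -0.0681  0.021 ]
[ 0.5336 -0.0809  0.0206] [ 0.5336 -0.0808  0.021 ]
[0.5668 0.0265 0.0152] [0.5661 0.0263 0.021 ]
[[ 0.6159  0.0154  0.011 ]
 [ 0.6099 -0.0479  0.011 ]
 [ 0.6036 -0.1116  0.011 ]
 [ 0.5975 -0.1753  0.011 ]]
[0.5478 0.0223 0.007 ]
[ 0.5412 -0.0424  0.007 ]
[ 0.5347 -0.1054  0.007 ]
[ 0.5291 -0.1695  0.007 ]
```

Emit:
jog_arm(
  moves=[
    [0.001, 0.01, 0.03, 0.04],
    [0.002, 0.02, 0.08, 0.08],
    [0.003, 0.03, 0.13, 0.12],
    [0.004, 0.04, 0.18, 0.16],
    [0.0045, 0.043, 0.23, 0.2],
    [0.0045, 0.043, 0.27, 0.223],
    [0.0045, 0.043, 0.295, 0.223],
    [0.0045, 0.043, 0.305, 0.223],
    [0.0045, 0.043, 0.305, 0.223],
    [0.0045, 0.043, 0.305, 0.223],
  ],
  hand=0.04,
)

```text
clock: 16.0
position: [0.537, -0.0661, 0.0633]
ee_rot: [2.536, 1.852, 0.002]
force: [0.8, -0.4, -0.3]
width: 0.438
gripper_force: 0.0
```

```bash
python3 - <<'E'
from h import *
w=grab('wrist')
I=cv2.resize(w['color'][:,:,::-1],(768,576),interpolation=cv2.INTER_CUBIC)
cv2.imwrite('pics/w4.png',I)
s=arm.observe(); print(s['clock'],s['position'],s['width'],R.from_rotvec(s['ee_rot']).as_matrix().round(3),s['force'])
c=np.array([.5365,-.0685,.021]); d=np.array([.304,.953,0])
print((pix(w,[c-d*.04,c,c+d*.04,c+d*.103-[0,0,.006]])*1.5).round(0).tolist())
E
```

```text
16.05 [ 0.53701726 -0.06615781  0.06335128] 0.43822910927118447 [[ 0.304  0.953  0.002]
 [ 0.953 -0.304 -0.   ]
 [ 0.     0.002 -1.   ]] [-0.06346389 -0.05587993  0.03660164]
[[391.0, 428.0], [391.0, 343.0], [391.0, 246.0], [390.0, 73.0]]
```

View pics/w4.png

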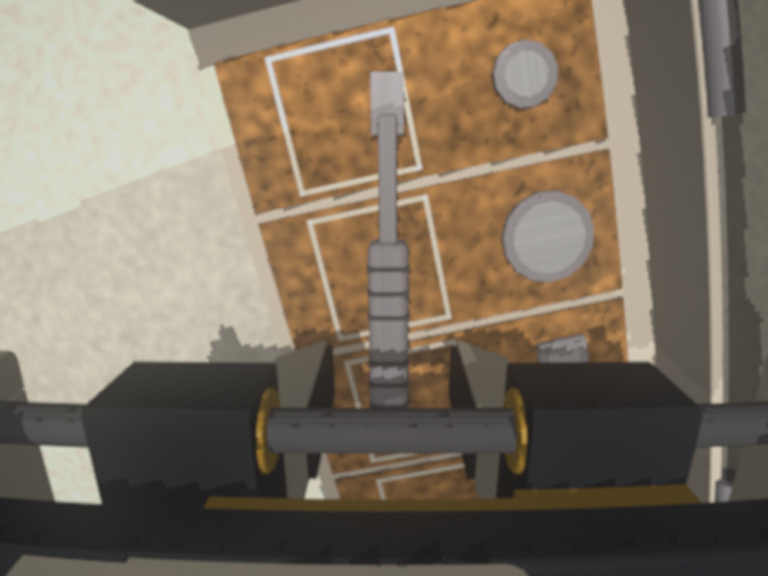

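The opener lies straight between the fingers, with its tip at (387,72). I'll grip it. This view also gives the outline corners, which I'll use to refine the mats.

Emit:
jog_arm(
  moves=[
    [0, 0, 0.02, 0],
    [0, 0, 0.034, 0],
    [0, 0, 0.042, 0],
    [0, 0, 0.042, 0],
    [0, 0, 0.042, 0],
  ],
)

```text
clock: 16.68
position: [0.5364, -0.0661, 0.0206]
ee_rot: [2.537, 1.853, 0.001]
force: [0.5, 0.2, 0.9]
width: 0.435
gripper_force: 0.0
```

Emit:
jog_arm(
  moves=[
    [0, 0, 0, 0],
    [0, 0, 0, 0],
    [0, 0, 0, 0],
    [0, 0, 0, 0],
    [0, 0, 0, 0],
    [0, 0, -0.005, 0],
    [0, 0, -0.03, 0],
    [0, 0, -0.07, 0],
    [0, 0, -0.12, 0],
    [0, 0, -0.15, 0],
    [0, 0, -0.15, 0],
    [0, 0, -0.15, 0],
  ],
  hand=0.0,
  newtons=30,
)

```text
clock: 18.18
position: [0.5354, -0.0663, 0.1694]
ee_rot: [-2.537, -1.853, 0.002]
force: [0.2, -0.1, -1.8]
width: 0.173
gripper_force: 30.0
```

```bash
python3 - <<'E'
from h import *
w=load('wrist'); f=lambda L:np.mean([onz(w,u/1.5,v/1.5,.007) for u,v in L],0).round(4)
print('sm',f([(267,60),(393,28),(420,168),(301,194)]),'lg',f([(309,220),(427,196),(450,317),(341,338)]))
print('cb',onz(w,525/1.5,74/1.5,.011).round(4),onz(w,547/1.5,236/1.5,.011).round(4))
# tool mat: dark mask in scene and side
for n in('scene','side'):
    im=grab(n); v=im['color'].max(2)
    box=(300,160,370,225) if n=='scene' else (130,210,220,280)
    m=np.zeros_like(v); x0,y0,x1,y1=box; m[y0:y1,x0:x1]=(v[y0:y1,x0:x1]<45)*255
    k=max(cv2.findContours(m,0,2)[0],key=cv2.contourArea); b=cv2.boxPoints(cv2.minAreaRect(k))
    ap=cv2.approxPolyDP(k,4,True)[:,0]; P=np.array([onz(im,*q,.003) for q in ap]); print(n,len(ap),ap.tolist(),P.round(4).tolist(),P.mean(0),[np.linalg.norm(P[i]-P[i-1]).round(4) for i in range(len(P))])
s=arm.observe(); print(s['position'],s['width'],s['gripper_force'],s['clock'])
E
```

```text
sm [0.5469 0.0217 0.007 ] lg [ 0.5412 -0.0418  0.007 ]
cb [0.6161 0.0151 0.011 ] [ 0.6097 -0.0476  0.011 ]
scene 1 [[358, 215]] [[0.689, 0.2928, 0.003]] [0.68900827 0.2928072  0.003     ] [np.float64(0.0)]
side 4 [[139, 233], [194, 274], [213, 255], [157, 217]] [[0.6871, 0.3115, 0.003], [0.4795, 0.2965, 0.003], [0.4817, 0.2246, 0.003], [0.6917, 0.2428, 0.003]] [0.58499532 0.26881667 0.003     ] [np.float64(0.0689), np.float64(0.2082), np.float64(0.072), np.float64(0.2108)]
[ 0.53516953 -0.06623204  0.16885345] 0.17162491359498447 29.999050498008728 18.275
```

Emit:
jog_arm(
  moves=[
    [0.02, -0.005, -0.05, 0.04],
    [0.05, -0.013, -0.05, 0.14],
    [0.09, -0.023, -0.05, 0.24],
    [0.13, -0.033, -0.05, 0.34],
    [0.17, -0.043, -0.05, 0.45],
    [0.21, -0.053, -0.05, 0.56],
    [0.25, -0.063, -0.05, 0.68],
    [0.285, -0.072, -0.05, 0.8],
    [0.31, -0.078, -0.05, 0.92],
    [0.323, -0.081, -0.05, 1.04],
    [0.323, -0.081, -0.05, 1.14],
    [0.323, -0.081, -0.05, 1.183],
    [0.323, -0.081, -0.05, 1.183],
    [0.323, -0.081, -0.05, 1.183],
    [0.323, -0.081, -0.05, 1.183],
  ],
)

```text
clock: 20.15
position: [0.5572, 0.2661, 0.2199]
ee_rot: [3.139, 0.124, -0.001]
force: [0.0, 0.3, -0.5]
width: 0.168
gripper_force: 30.0
```

```bash
python3 - <<'E'
from h import *
w=grab('wrist')
I=cv2.resize(w['color'][:,:,::-1],(768,576),interpolation=cv2.INTER_CUBIC)
cv2.imwrite('pics/w5.png',I)
s=arm.observe(); print(s['clock'],s['position'],s['width'],R.from_rotvec(s['ee_rot']).as_matrix().round(3),s['joints'])
c=np.array([.585,.2685,.003]);a=np.array([np.cos(.08),np.sin(.08),0]);b=np.array([-a[1],a[0],0])
print((pix(w,[c+i*.11*a+j*.04*b for i,j in((1,1),(1,-1),(-1,-1),(-1,1))])*1.5).round(0).tolist())
E
```

```text
20.2 [0.55716205 0.26604517 0.22001707] 0.17054830583560054 [[ 0.997  0.079 -0.   ]
 [ 0.079 -0.997 -0.   ]
 [-0.     0.    -1.   ]] [-0.32730204  0.45882677 -0.2977286   1.59535266  0.14555724  1.10963579
 -2.15272837]
[[331.0, 46.0], [450.0, 46.0], [442.0, 349.0], [340.0, 349.0]]
```

View pics/w5.png

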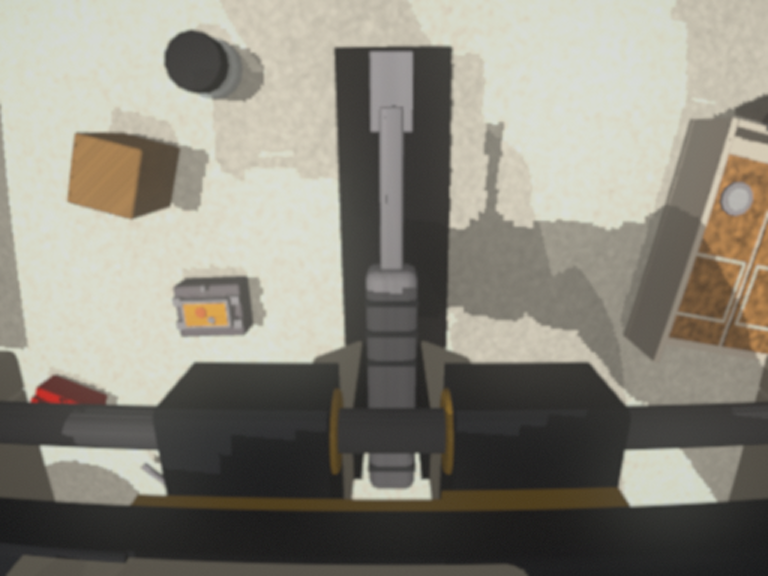

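The mat's far corners are at (335,47) and (451,47), its near edges at about (346,340) and (447,340). The oblong cradle is at (210,307). I'll compute the mat axis and the oblong's pose from this view.

```bash
python3 - <<'E'
from h import *
w=load('wrist'); g=cv2.cvtColor(w['color'],cv2.COLOR_RGB2GRAY).astype(float)
L=[];Rr=[]
for v in range(45,215,8):
    r=np.diff(cv2.GaussianBlur(g,(3,3),0)[v]); l=215+np.argmin(r[215:240])+.5; q=285+np.argmax(r[285:310])+.5
    L.append(onz(w,l,v,.003)); Rr.append(onz(w,q,v,.003))
L=np.array(L);Rr=np.array(Rr)
for P in(L,Rr): print(np.polyfit(P[:,0],P[:,1],1), np.std(P[:,1]-np.polyval(np.polyfit(P[:,0],P[:,1],1),P[:,0])))
M=(np.polyfit(L[:,0],L[:,1],1)+np.polyfit(Rr[:,0],Rr[:,1],1))/2; print('mid yaw',np.arctan(M[0]),'y at .556,.585,.69',np.polyval(M,[.556,.585,.69]))
print('far edge',onz(w,335/1.5,47/1.5,.003),onz(w,451/1.5,47/1.5,.003))
hsv=cv2.cvtColor(w['color'],cv2.COLOR_RGB2HSV); m=((hsv[...,1]>120)&(hsv[...,2]>120)); m[:190]=0;m[225:]=0;m[:,:115]=0;m[:,165:]=0
k=max(cv2.findContours(m.astype(np.uint8),0,2)[0],key=cv2.contourArea); r=cv2.minAreaRect(k);b=cv2.boxPoints(r); P=np.array([onz(w,*q,.032) for q in b]);print('oblong',r,P.mean(0),[(np.linalg.norm(P[i]-P[i-1]).round(3),np.arctan2(*(P[i]-P[i-1])[1::-1]).round(3)) for i in range(4)])
E
```

```text
[0.09148555 0.25244858] 0.00031429548437543497
[0.08661474 0.17578837] 0.0004066105149879802
mid yaw 0.08881587265193185 y at .556,.585,.69 [0.26363036 0.26621281 0.27556308]
far edge [0.69123186 0.31469166 0.003     ] [0.69747481 0.23679125 0.003     ]
oblong ((136.5, 209.5), (13.0, 27.0), 90.0) [0.5037035  0.39567985 0.032     ] [(np.float64(0.015), np.float64(-0.043)), (np.float64(0.03), np.float64(-1.489)), (np.float64(0.015), np.float64(3.123)), (np.float64(0.03), np.float64(1.656))]
```

Emit:
jog_arm(
  moves=[
    [-0.001, 0.001, 0.03, -0.005],
    [-0.002, 0.0023, 0.08, -0.01],
    [-0.002, 0.0023, 0.13, -0.01],
    [-0.002, 0.0023, 0.165, -0.01],
    [-0.002, 0.0023, 0.185, -0.01],
    [-0.002, 0.0023, 0.195, -0.01],
    [-0.002, 0.0023, 0.2, -0.01],
    [-0.002, 0.0023, 0.2025, -0.01],
    [-0.002, 0.0023, 0.2025, -0.01],
    [-0.002, 0.0023, 0.2025, -0.01],
  ],
)

```text
clock: 21.45
position: [0.5558, 0.2639, 0.0183]
ee_rot: [-3.138, -0.139, -0.001]
force: [0.3, 0.4, -0.5]
width: 0.17
gripper_force: 30.0
```

Emit:
jog_arm(
  moves=[
    [0, 0, 0, 0],
    [0, 0, 0, 0],
    [0, 0, 0, 0],
  ],
  hand=0.035,
)

```text
clock: 21.82
position: [0.5555, 0.2638, 0.0178]
ee_rot: [-3.138, -0.139, -0.0]
force: [0.2, 0.0, 0.0]
width: 0.376
gripper_force: 0.0
```

Emit:
jog_arm(
  moves=[
    [0, 0, -0.02, 0],
    [0, 0, -0.06, 0],
    [-0.01, -0.012, -0.11, -0.15],
    [-0.02, -0.025, -0.15, -0.33],
    [-0.03, -0.038, -0.18, -0.51],
    [-0.04, -0.05, -0.18, -0.69],
    [-0.046, -0.06, -0.18, -0.87],
    [-0.046, -0.06, -0.18, -1.05],
    [-0.046, -0.06, -0.18, -1.23],
    [-0.046, -0.06, -0.18, -1.4],
    [-0.046, -0.06, -0.18, -1.56],
    [-0.046, -0.06, -0.18, -1.56],
    [-0.046, -0.06, -0.18, -1.56],
    [-0.046, -0.06, -0.18, -1.56],
  ],
  hand=0.08,
)

```text
clock: 23.58
position: [0.5043, 0.3194, 0.198]
ee_rot: [2.135, 2.304, 0.0]
force: [0.4, -0.3, -0.6]
width: 0.872
gripper_force: 0.0
```

```bash
python3 - <<'E'
from h import *
w=grab('wrist')
I=cv2.resize(w['color'][:,:,::-1],(768,576),interpolation=cv2.INTER_CUBIC)
cv2.imwrite('pics/w6.png',I)
s=arm.observe(); print(s['clock'],s['position'],s['width'],R.from_rotvec(s['ee_rot']).as_matrix().round(3))
E
```

```text
23.625 [0.50424094 0.31941371 0.19795046] 0.8695311279293256 [[-0.076  0.997  0.   ]
 [ 0.997  0.076 -0.   ]
 [-0.     0.    -1.   ]]
```

View pics/w6.png

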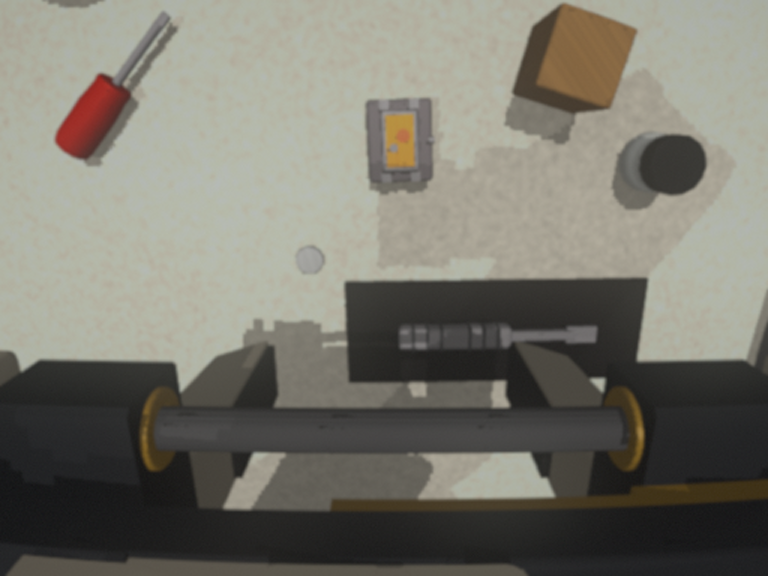

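The opener lies centred on the mat, from (400,337) to (597,334). The oblong cradle is at (400,141), nearly square to the tool. I'll measure its pose.

```bash
cat > cr.py <<'E'
from h import *
def orange(w,box,z=.032):
    x0,y0,x1,y1=box; hsv=cv2.cvtColor(w['color'],cv2.COLOR_RGB2HSV)
    m=((hsv[...,1]>110)&(hsv[...,2]>110)); q=np.zeros_like(m); q[y0:y1,x0:x1]=m[y0:y1,x0:x1]
    k=max(cv2.findContours(q.astype(np.uint8),0,2)[0],key=cv2.contourArea); r=cv2.minAreaRect(k); P=np.array([onz(w,*p,z) for p in cv2.boxPoints(r)])
    e=[P[i]-P[i-1] for i in(1,2)]
    print('orange',np.round(r[0],1),P.mean(0).round(4),[(round(np.linalg.norm(d),4),round(np.degrees(np.arctan2(d[1],d[0])),1)) for d in e])
def block(w,box,z=.025):
    # top face of the block: depth-based points at z~25mm
    x0,y0,x1,y1=box; v,u=np.mgrid[y0:y1,x0:x1]; P=np.array([pt(w,a,b) for a,b in zip(u.ravel(),v.ravel())])
    s=(P[:,2]>.021)&(P[:,2]<.04); Q=(P[s][:,:2]*1e4).astype(np.float32); r=cv2.minAreaRect(Q); b=cv2.boxPoints(r)/1e4
    print('block',b.mean(0).round(4),s.sum(),[(round(float(np.linalg.norm(d)),4),round(float(np.degrees(np.arctan2(d[1],d[0]))),1)) for d in(b[1]-b[0],b[2]-b[1])])
E
python3 - <<'E'
from cr import *
w=load('wrist'); orange(w,(240,60,295,130)); block(w,(235,55,300,130))
print(pt(w,400/1.5,103/1.5),pt(w,400/1.5,140/1.5))
for c in((366,100),(432,97),(369,187),(434,184)): print(onz(w,c[0]/1.5,c[1]/1.5,.025).round(4))
E
```

```text
orange [266.   93.5] [0.5037 0.3956 0.032 ] [(np.float64(0.0161), np.float64(4.4)), (np.float64(0.029), np.float64(-85.1))]
block [0.5041 0.3957] 2400 [(0.0504, -83.6), (0.041, 6.4)]
[0.5026431  0.41773661 0.02456534] [0.5042493  0.39594128 0.03339665]
[0.482  0.4179 0.025 ]
[0.5216 0.4227 0.025 ]
[0.4873 0.3658 0.025 ]
[0.5279 0.3708 0.025 ]
```

Emit:
jog_arm(
  moves=[
    [0.03, 0.002, 0.03, -0.02],
    [0.06, 0.004, 0.07, -0.02],
    [0.076, 0.0055, 0.11, -0.02],
    [0.076, 0.0055, 0.14, -0.02],
    [0.076, 0.0055, 0.16, -0.02],
    [0.076, 0.0055, 0.175, -0.02],
    [0.076, 0.0055, 0.184, -0.02],
    [0.076, 0.0055, 0.184, -0.02],
    [0.076, 0.0055, 0.184, -0.02],
  ],
  hand=0.07,
)

```text
clock: 24.75
position: [0.5043, 0.396, 0.0146]
ee_rot: [2.11, 2.327, 0.002]
force: [0.5, -0.2, 0.1]
width: 0.764
gripper_force: 0.0
```

Emit:
jog_arm(
  moves=[
    [0, 0, 0, 0],
    [0, 0, 0, 0],
    [0, 0, 0, 0],
    [0, 0, 0, 0],
    [0, 0, 0, 0],
  ],
  hand=0.0,
  newtons=25,
)

```text
clock: 25.38
position: [0.5039, 0.3956, 0.0138]
ee_rot: [2.11, 2.327, 0.0]
force: [-0.9, -0.3, 1.7]
width: 0.432
gripper_force: 24.9
```

Emit:
jog_arm(
  moves=[
    [0, 0, -0.01, 0],
    [0, 0, -0.04, 0],
    [0, 0, -0.08, 0],
    [0, 0, -0.11, 0],
    [0, 0, -0.11, 0],
    [0, 0, -0.11, 0],
  ],
)

```text
clock: 26.12
position: [0.5036, 0.395, 0.123]
ee_rot: [2.11, 2.327, -0.002]
force: [-0.9, -0.8, -2.6]
width: 0.433
gripper_force: 24.9
```

Emit:
jog_arm(
  moves=[
    [-0.02, -0.001, 0, 0.01],
    [-0.06, -0.002, 0, 0.03],
    [-0.11, -0.004, 0, 0.05],
    [-0.16, -0.006, 0, 0.07],
    [-0.21, -0.007, 0, 0.09],
    [-0.26, -0.009, 0, 0.11],
    [-0.31, -0.011, 0, 0.13],
    [-0.36, -0.012, 0, 0.15],
    [-0.41, -0.014, 0, 0.17],
    [-0.45, -0.0155, 0, 0.19],
    [-0.48, -0.0165, 0, 0.19],
    [-0.495, -0.017, 0, 0.19],
    [-0.501, -0.0172, 0, 0.19],
    [-0.501, -0.0172, 0, 0.19],
    [-0.501, -0.0172, 0, 0.19],
    [-0.501, -0.0172, 0, 0.19],
  ],
)

```text
clock: 28.12
position: [0.5358, -0.1036, 0.1238]
ee_rot: [-2.32, -2.119, -0.0]
force: [-1.6, 0.5, -2.1]
width: 0.432
gripper_force: 24.9
```

```bash
cat > go.py <<'E'
# go.py x y az z : delta in tool axes to put TCP there, tool x azimuth az (deg)
from h import *
x,y,az,z=map(float,sys.argv[1:5]); s=arm.observe(); M=R.from_rotvec(s['ee_rot']).as_matrix(); p=np.array(s['position'])
a=np.degrees(np.arctan2(M[1,0],M[0,0])); sp=-np.radians((az-a+180)%360-180)
print('clock',s['clock'],'pos',p.round(4),'az',a.round(2),'delta',(M.T@(np.array([x,y,z])-p)).round(4),'spin',sp.round(3),'j7',round(s['joints'][6],2))
E
python3 go.py .5346 -.1055 84.6 .0212
```

```text
clock 28.125 pos [ 0.5358 -0.1036  0.1238] az 84.82 delta [-0.002  -0.001   0.1026] spin 0.004 j7 -0.35
```

Emit:
jog_arm(
  moves=[
    [-0.001, -0.001, 0.02, 0.004],
    [-0.002, -0.001, 0.05, 0.004],
    [-0.002, -0.001, 0.075, 0.004],
    [-0.002, -0.001, 0.085, 0.004],
    [-0.002, -0.001, 0.09, 0.004],
    [-0.002, -0.001, 0.09, 0.004],
  ],
)

```text
clock: 28.88
position: [0.5349, -0.1064, 0.0341]
ee_rot: [2.325, 2.112, 0.001]
force: [-0.3, -0.2, -2.0]
width: 0.438
gripper_force: 24.9
```

```bash
python3 go.py .5346 -.1055 84.6 .0212
```

```text
clock 28.875 pos [ 0.5349 -0.1064  0.0341] az 84.51 delta [ 0.0009 -0.0004  0.0129] spin -0.002 j7 -0.45
```

Emit:
jog_arm(
  moves=[
    [0.0008, -0.0004, 0.005, -0.002],
    [0.0008, -0.0004, 0.009, -0.002],
    [0.0008, -0.0004, 0.0115, -0.002],
    [0.0008, -0.0004, 0.0125, -0.002],
    [0.0008, -0.0004, 0.0125, -0.002],
  ],
)

```text
clock: 29.5
position: [0.5342, -0.1057, 0.0212]
ee_rot: [-2.323, -2.115, 0.0]
force: [-0.9, 0.1, -1.9]
width: 0.434
gripper_force: 24.9
```

Emit:
jog_arm(
  moves=[
    [0, 0, 0, 0],
    [0, 0, 0, 0],
    [0, 0, 0, 0],
    [0, 0, -0.02, 0],
    [0, 0, -0.06, 0],
    [0, 0, -0.11, 0],
    [0, 0, -0.15, 0],
    [0, 0, -0.15, 0],
    [0, 0, -0.15, 0],
  ],
  hand=0.065,
)

```text
clock: 30.62
position: [0.5338, -0.106, 0.1708]
ee_rot: [-2.324, -2.114, 0.001]
force: [-0.1, -1.2, -0.7]
width: 0.705
gripper_force: 0.0
```

Emit:
jog_arm(
  moves=[
    [-0.02, -0.001, -0.05, 0],
    [-0.06, -0.004, -0.05, 0],
    [-0.11, -0.008, -0.05, 0],
    [-0.16, -0.012, -0.05, 0],
    [-0.21, -0.016, -0.05, 0],
    [-0.26, -0.02, -0.05, 0],
    [-0.3, -0.023, -0.05, 0],
    [-0.318, -0.0236, -0.05, 0],
    [-0.318, -0.0236, -0.05, 0],
    [-0.318, -0.0236, -0.05, 0],
  ],
)

```text
clock: 31.88
position: [0.4817, -0.4177, 0.221]
ee_rot: [-2.32, -2.117, -0.002]
force: [0.5, 0.4, 0.7]
width: 0.705
gripper_force: 0.0
```

```bash
python3 - <<'E'
from h import *
w=grab('wrist')
I=cv2.resize(w['color'][:,:,::-1],(768,576),interpolation=cv2.INTER_CUBIC)
cv2.imwrite('pics/w7.png',I)
s=arm.observe(); print(s['clock'],s['position'],s['width'],R.from_rotvec(s['ee_rot']).as_matrix().round(3))
E
```

```text
31.925 [ 0.48177224 -0.41774643  0.22122322] 0.7088590341665548 [[ 0.091  0.996  0.   ]
 [ 0.996 -0.091  0.001]
 [ 0.001  0.    -1.   ]]
```

View pics/w7.png

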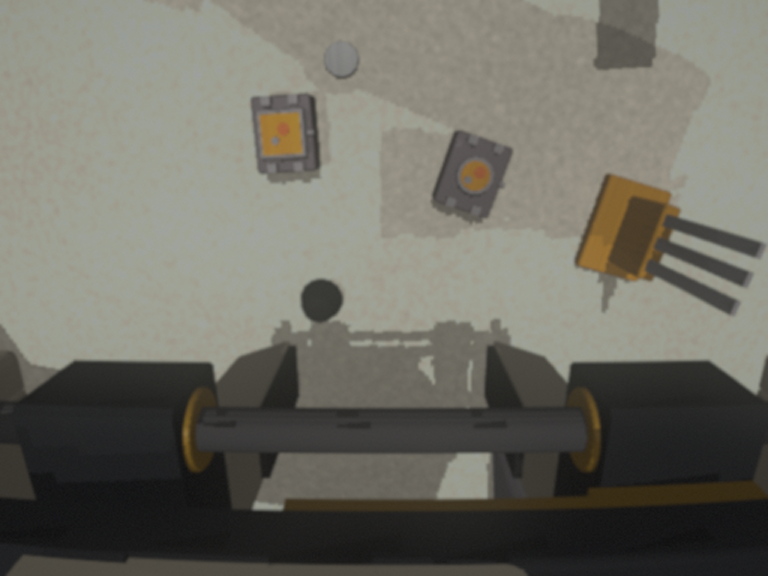

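The square cradle is at (284,135), the small round at (474,174), the cell at (341,58), the loupe at (321,299), and the tweezers at (625,228).

```bash
python3 - <<'E'
from cr import *
w=load('wrist'); orange(w,(162,58,218,122)); block(w,(160,55,220,125)); orange(w,(285,82,345,150)); block(w,(280,80,348,152))
print('cell',onz(w,341/1.5,58/1.5,.005).round(3),'stand', [onz(w,u/1.5,v/1.5,z).round(3) for u,v,z in((606,176,.02),(576,265,.02),(665,215,.145))], 'loupe',onz(w,321/1.5,299/1.5,.026).round(3))
E
python3 go.py .545 -.361 66 .06
```

```text
orange [186.7  88.8] [ 0.4179 -0.3305  0.032 ] [(np.float64(0.025), np.float64(-1.4)), (np.float64(0.0253), np.float64(-92.7))]
block [ 0.4185 -0.3304] 2056 [(0.0418, -4.4), (0.0496, 85.6)]
orange [316.5 117. ] [ 0.5418 -0.369   0.032 ] [(np.float64(0.0168), np.float64(-4.8)), (np.float64(0.0176), np.float64(-92.5))]
block [ 0.5423 -0.3691] 1965 [(0.0414, -23.5), (0.0499, 66.5)]
cell [ 0.46  -0.285  0.005] stand [array([ 0.635, -0.378,  0.02 ]), array([ 0.614, -0.439,  0.02 ]), array([ 0.611, -0.384,  0.145])] loupe [ 0.429 -0.446  0.026]
clock 31.925 pos [ 0.4818 -0.4177  0.2212] az 84.78 delta [0.0621 0.0578 0.1613] spin 0.328 j7 0.28
```

```bash
python3 - <<'E'
from h import *
w=load('wrist'); c=np.array([.5422,-.3691]); a=np.radians(-23.5); ex=np.array([np.cos(a),np.sin(a)]); ey=np.array([-ex[1],ex[0]])
for u,v,z in((760,247,.145),(748,277,.145),(736,307,.145),(668,220,.06),(650,268,.06),(606,176,.01),(576,265,.01)):
    p=onz(w,u/1.5,v/1.5,z); print(p.round(3),pt(w,u/1.5,v/1.5).round(3),'rel',((p[:2]-c)@ex).round(3),((p[:2]-c)@ey).round(3))
# whole neighbourhood by depth: max height vs rel coords
v,u=np.mgrid[80:225,370:512]; P=np.array([pt(w,x,y) for x,y in zip(u.ravel(),v.ravel())]); q=(P[:,:2]-c); s=P[:,2]>.06
print('high pts rel x min/max',(q[s]@ex).min().round(3),(q[s]@ex).max().round(3),(q[s]@ey).min().round(3),(q[s]@ey).max().round(3),P[s,2].max())
E
```

```text
[ 0.66  -0.403  0.145] [ 0.66  -0.403  0.144] rel 0.121 0.016
[ 0.655 -0.417  0.145] [ 0.655 -0.418  0.145] rel 0.123 0.001
[ 0.65  -0.432  0.145] [ 0.65  -0.432  0.145] rel 0.124 -0.015
[ 0.659 -0.404  0.06 ] [ 0.656 -0.402  0.066] rel 0.121 0.015
[ 0.649 -0.434  0.06 ] [ 0.645 -0.432  0.067] rel 0.124 -0.017
[ 0.639 -0.379  0.01 ] [ 0.641 -0.379  0.006] rel 0.093 0.03
[ 0.618 -0.442  0.01 ] [ 0.621 -0.445  0.   ] rel 0.098 -0.037
high pts rel x min/max -0.06 0.128 -0.026 0.025 0.36786854197672325
```

```bash
python3 go.py .5422 -.3691 66.5 .10
```

```text
clock 31.925 pos [ 0.4818 -0.4177  0.2212] az 84.78 delta [0.0538 0.0557 0.1213] spin 0.319 j7 0.28
```

Emit:
jog_arm(
  moves=[
    [0.02, 0.02, 0, 0.1],
    [0.04, 0.04, 0, 0.2],
    [0.054, 0.056, 0, 0.319],
    [0.054, 0.056, 0, 0.319],
    [0.054, 0.056, 0.02, 0.319],
    [0.054, 0.056, 0.06, 0.319],
    [0.054, 0.056, 0.1, 0.319],
    [0.054, 0.056, 0.12, 0.319],
    [0.054, 0.056, 0.12, 0.319],
    [0.054, 0.056, 0.12, 0.319],
  ],
  hand=0.064,
)

```text
clock: 33.17
position: [0.5425, -0.372, 0.1029]
ee_rot: [2.628, 1.718, 0.002]
force: [0.7, -0.2, 1.5]
width: 0.697
gripper_force: 0.0
```

```bash
python3 go.py .5422 -.3691 66.5 .014
```

```text
clock 33.175 pos [ 0.5425 -0.372   0.1029] az 66.36 delta [ 0.0026 -0.0017  0.0889] spin -0.002 j7 -0.18
```

Emit:
jog_arm(
  moves=[
    [0.0026, -0.0017, 0.02, 0],
    [0.0026, -0.0017, 0.05, 0],
    [0.0026, -0.0017, 0.07, 0],
    [0.0026, -0.0017, 0.082, 0],
    [0.0026, -0.0017, 0.0885, 0],
    [0.0026, -0.0017, 0.0885, 0],
    [0.0026, -0.0017, 0.0885, 0],
  ],
)

```text
clock: 34.05
position: [0.5416, -0.3688, 0.0135]
ee_rot: [2.629, 1.718, 0.001]
force: [0.4, -0.1, 0.6]
width: 0.699
gripper_force: 0.0
```

Emit:
jog_arm(
  moves=[
    [0, 0, 0, 0],
    [0, 0, 0, 0],
    [0, 0, 0, 0],
    [0, 0, 0, 0],
    [0, 0, 0, 0],
  ],
  hand=0.0,
)

```text
clock: 34.67
position: [0.5412, -0.3686, 0.0129]
ee_rot: [2.63, 1.719, 0.0]
force: [-0.6, 0.4, 2.3]
width: 0.436
gripper_force: 25.0
```

Emit:
jog_arm(
  moves=[
    [0, 0, -0.01, 0],
    [0, 0, -0.04, 0],
    [0, 0, -0.08, 0],
    [0, 0, -0.12, 0],
    [0, 0, -0.14, 0],
    [0, 0, -0.14, 0],
    [0, 0, -0.14, 0],
  ],
)

```text
clock: 35.55
position: [0.5402, -0.3683, 0.151]
ee_rot: [-2.628, -1.717, 0.002]
force: [0.3, 0.4, -1.2]
width: 0.433
gripper_force: 25.0
```

```bash
python3 go.py .5466 .0220 84.6 .15
```

```text
clock 35.55 pos [ 0.5402 -0.3683  0.151 ] az 66.33 delta [ 0.36   -0.1508  0.0014] spin -0.319 j7 -0.16
```

Emit:
jog_arm(
  moves=[
    [0.02, -0.008, 0, -0.02],
    [0.06, -0.025, 0, -0.05],
    [0.105, -0.044, 0, -0.09],
    [0.15, -0.063, 0, -0.13],
    [0.195, -0.082, 0, -0.17],
    [0.24, -0.1, 0, -0.21],
    [0.285, -0.119, 0, -0.25],
    [0.325, -0.136, 0, -0.29],
    [0.35, -0.147, 0, -0.31],
    [0.36, -0.151, 0, -0.319],
    [0.36, -0.151, 0, -0.319],
    [0.36, -0.151, 0, -0.319],
    [0.36, -0.151, 0.03, -0.319],
    [0.36, -0.151, 0.07, -0.319],
    [0.36, -0.151, 0.1, -0.319],
    [0.36, -0.151, 0.115, -0.319],
    [0.36, -0.151, 0.115, -0.319],
    [0.36, -0.151, 0.115, -0.319],
  ],
)

```text
clock: 37.8
position: [0.5482, 0.0217, 0.0388]
ee_rot: [2.323, 2.113, 0.002]
force: [0.0, 1.0, -1.3]
width: 0.433
gripper_force: 25.0
```

```bash
python3 go.py .5466 .0220 84.6 .0205
```

```text
clock 37.8 pos [0.5482 0.0217 0.0388] az 84.58 delta [ 0.0001 -0.0017  0.0183] spin -0.0 j7 -0.68
```

Emit:
jog_arm(
  moves=[
    [0, -0.0015, 0.008, 0],
    [0, -0.0015, 0.014, 0],
    [0, -0.0015, 0.017, 0],
    [0, -0.0015, 0.018, 0],
    [0, -0.0015, 0.018, 0],
  ],
)

```text
clock: 38.42
position: [0.5457, 0.0219, 0.0198]
ee_rot: [2.323, 2.115, -0.001]
force: [-2.1, -0.7, 1.5]
width: 0.434
gripper_force: 25.0
```

Emit:
jog_arm(
  moves=[
    [0, 0, 0, 0],
    [0, 0, 0, 0],
    [0, 0, 0, 0],
    [0, 0, -0.02, 0],
    [0, 0, -0.06, 0],
    [0, 0, -0.11, 0],
    [0, 0, -0.15, 0],
    [0, 0, -0.18, 0],
    [0, 0, -0.18, 0],
    [0, 0, -0.18, 0],
  ],
  hand=0.065,
)

```text
clock: 39.67
position: [0.5454, 0.0216, 0.199]
ee_rot: [-2.323, -2.114, 0.001]
force: [0.7, 0.2, -0.9]
width: 0.71
gripper_force: 0.0
```

```bash
python3 go.py .425 -.420 85 .2; python3 - <<'E'
from cr import *
sc=grab('scene'); print(onz(sc,133,212,.032)); 
try: orange(sc,(118,195,150,232))
except Exception as e: print(e)
E
```

```text
clock 39.675 pos [0.5454 0.0216 0.199 ] az 84.6 delta [-0.451  -0.0784 -0.0007] spin -0.007 j7 -0.52
[ 0.43266193 -0.32780489  0.032     ]
orange [131.7 208.6] [ 0.4191 -0.3283  0.032 ] [(np.float64(0.0235), np.float64(89.9)), (np.float64(0.0225), np.float64(-0.0))]
```

Emit:
jog_arm(
  moves=[
    [-0.02, -0.005, 0, 0],
    [-0.06, -0.015, 0, -0.01],
    [-0.105, -0.027, 0, -0.02],
    [-0.15, -0.0385, 0, -0.03],
    [-0.195, -0.05, 0, -0.03],
    [-0.24, -0.062, 0, -0.03],
    [-0.285, -0.0735, 0, -0.03],
    [-0.325, -0.0835, 0, -0.03],
    [-0.35, -0.09, 0, -0.03],
    [-0.362, -0.0932, 0.01, -0.03],
    [-0.362, -0.0932, 0.04, -0.03],
    [-0.362, -0.0932, 0.08, -0.03],
    [-0.362, -0.0932, 0.1, -0.03],
    [-0.362, -0.0932, 0.1, -0.03],
    [-0.362, -0.0932, 0.1, -0.03],
  ],
  hand=0.066,
)

```text
clock: 41.6
position: [0.4196, -0.3292, 0.1]
ee_rot: [2.29, 2.15, 0.001]
force: [0.7, 0.4, 0.8]
width: 0.718
gripper_force: 0.0
```

```bash
python3 go.py .4185 -.3304 86.3 .0135;python3 - <<'E'
from cr import *
sd=grab('side'); orange(sd,(325,138,362,168))
E
```

```text
clock 41.6 pos [ 0.4196 -0.3292  0.1   ] az 86.39 delta [-0.0013 -0.0011  0.0865] spin 0.001 j7 0.16Traceback (most recent call last):
  File "<stdin>", line 2, in <module>
  File "cr.py", line 5, in orange
    k=max(cv2.findContours(q.astype(np.uint8),0,2)[0],key=cv2.contourArea); r=cv2.minAreaRect(k); P=np.array([onz(w,*p,z) for p in cv2.boxPoints(r)])
ValueError: max() iterable argument is empty
```

Emit:
jog_arm(
  moves=[
    [-0.001, -0.001, 0.02, 0],
    [-0.001, -0.001, 0.05, 0],
    [-0.001, -0.001, 0.07, 0],
    [-0.001, -0.001, 0.08, 0],
    [-0.001, -0.001, 0.086, 0],
    [-0.001, -0.001, 0.086, 0],
    [-0.001, -0.001, 0.086, 0],
  ],
)

```text
clock: 42.52
position: [0.4184, -0.3309, 0.0144]
ee_rot: [2.291, 2.148, 0.0]
force: [-0.1, 0.4, -0.3]
width: 0.721
gripper_force: 0.0
```

Emit:
jog_arm(
  moves=[
    [0, 0, 0, 0],
    [0, 0, 0, 0],
    [0, 0, 0, 0],
    [0, 0, 0, 0],
    [0, 0, 0, 0],
  ],
  hand=0.0,
)

```text
clock: 43.15
position: [0.418, -0.3307, 0.0138]
ee_rot: [2.291, 2.149, -0.0]
force: [-0.4, 0.2, 2.4]
width: 0.431
gripper_force: 24.9
```

Emit:
jog_arm(
  moves=[
    [0, 0, -0.01, 0],
    [0, 0, -0.04, 0],
    [0, 0, -0.08, 0],
    [0, 0, -0.12, 0],
    [0, 0, -0.14, 0],
    [0, 0, -0.14, 0],
    [0, 0, -0.14, 0],
  ],
)

```text
clock: 44.02
position: [0.4174, -0.3304, 0.1529]
ee_rot: [-2.291, -2.148, 0.001]
force: [1.2, 0.7, -1.2]
width: 0.435
gripper_force: 24.9
```

```bash
python3 go.py .5286 -.1692 84.6 .15
```

```text
clock 44.025 pos [ 0.4174 -0.3304  0.1529] az 86.33 delta [0.168  0.1007 0.0029] spin 0.03 j7 0.21
```

Emit:
jog_arm(
  moves=[
    [0.02, 0.012, 0, 0.005],
    [0.055, 0.033, 0, 0.01],
    [0.095, 0.057, 0, 0.02],
    [0.13, 0.078, 0, 0.03],
    [0.155, 0.093, 0, 0.03],
    [0.168, 0.1007, 0, 0.03],
    [0.168, 0.1007, 0, 0.03],
    [0.168, 0.1007, 0, 0.03],
    [0.168, 0.1007, 0.03, 0.03],
    [0.168, 0.1007, 0.07, 0.03],
    [0.168, 0.1007, 0.1, 0.03],
    [0.168, 0.1007, 0.115, 0.03],
    [0.168, 0.1007, 0.115, 0.03],
    [0.168, 0.1007, 0.115, 0.03],
  ],
)

```text
clock: 45.78
position: [0.53, -0.1699, 0.0398]
ee_rot: [2.323, 2.113, 0.001]
force: [-0.2, -0.2, -1.3]
width: 0.433
gripper_force: 24.9
```

```bash
python3 go.py .5286 -.1692 84.6 .0212
```

```text
clock 45.775 pos [ 0.53   -0.1699  0.0398] az 84.58 delta [ 0.0005 -0.0015  0.0186] spin -0.0 j7 -0.3
```

Emit:
jog_arm(
  moves=[
    [0.0005, -0.001, 0.008, 0],
    [0.0005, -0.001, 0.014, 0],
    [0.0005, -0.001, 0.0175, 0],
    [0.0005, -0.001, 0.0185, 0],
    [0.0005, -0.001, 0.0185, 0],
  ],
)

```text
clock: 46.4
position: [0.5281, -0.1688, 0.0207]
ee_rot: [2.323, 2.115, -0.001]
force: [-3.4, -0.4, 8.5]
width: 0.434
gripper_force: 24.9
```

Emit:
jog_arm(
  moves=[
    [0, 0, 0, 0],
    [0, 0, 0, 0],
    [0, 0, 0, 0],
    [0, 0, -0.02, 0],
    [0, 0, -0.06, 0],
    [0, 0, -0.11, 0],
    [-0.02, -0.02, -0.16, 0],
    [-0.03, -0.04, -0.2, 0],
    [-0.03, -0.04, -0.22, 0],
    [-0.03, -0.04, -0.22, 0],
    [-0.03, -0.04, -0.22, 0],
  ],
  hand=0.065,
)

```text
clock: 47.78
position: [0.4853, -0.1948, 0.2393]
ee_rot: [-2.322, -2.114, 0.001]
force: [0.3, -1.0, -0.2]
width: 0.706
gripper_force: 0.0
```

```bash
python3 - <<'E'
from cr import *
w=grab('wrist'); sc=grab('scene')
A=cv2.resize(w['color'][20:276,160:416,::-1],(512,512),interpolation=cv2.INTER_CUBIC); B=cv2.resize(sc['color'][165:265,170:300,::-1],(288,222)); C=np.zeros((512,800,3),np.uint8); C[:,:512]=A; C[:222,512:]=B
cv2.imwrite('pics/w8.png',C)
print(arm.observe()['clock'],arm.observe()['position'])
for n,p in dict(sq=(.5286,-.1692),ob=(.5346,-.1055),sm=(.5466,.022)).items():
    q=pix(w,[[*p,.032]])[0]; print(n,q.round(0)); u,v=q.astype(int); 
    block(w,(u-28,v-36,u+28,v+36))
E
```

```text
47.875 [ 0.48518954 -0.19464009  0.23892843]
sq [299. 139.]
block [ 0.5286 -0.1686] 1675 [(0.0405, -4.6), (0.0501, 85.4)]
ob [301.  76.]
block [ 0.5347 -0.1056] 1872 [(0.0405, -4.5), (0.0494, 85.5)]
sm [304. -62.]
block [0. 0.] 0 [(0.0, 0.0), (0.0, 0.0)]
```

View pics/w8.png

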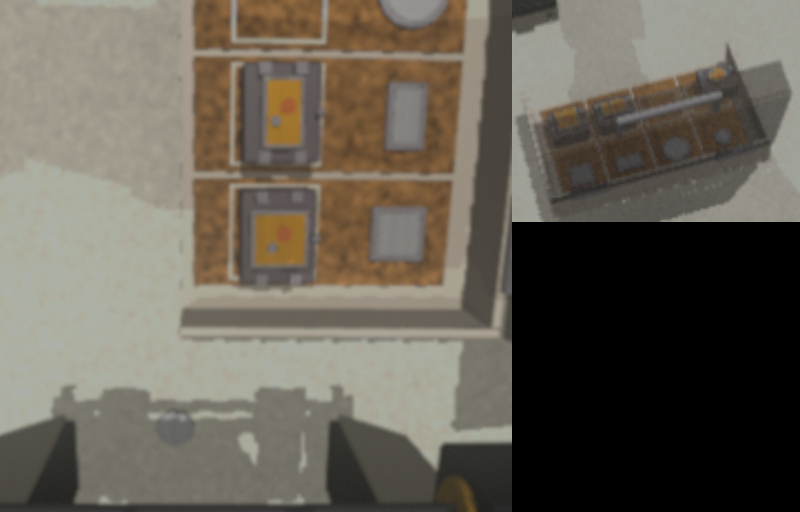

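The square and oblong sit within their outlines, at crop positions (279,237) and (283,112). I'll check the small round from higher up.

Emit:
jog_arm(
  moves=[
    [0.03, 0, -0.03, 0],
    [0.07, -0.002, -0.07, 0],
    [0.11, -0.0035, -0.11, 0],
    [0.128, -0.0035, -0.128, 0],
    [0.128, -0.0035, -0.128, 0],
    [0.128, -0.0035, -0.128, 0],
  ],
  hand=0.024,
)

```text
clock: 48.62
position: [0.4937, -0.0684, 0.3665]
ee_rot: [-2.323, -2.112, 0.003]
force: [-0.2, -0.4, -0.1]
width: 0.265
gripper_force: 0.0
```

```bash
python3 - <<'E'
from cr import *
w=grab('wrist')
for n,p in dict(sq=(.5286,-.1692),ob=(.5346,-.1055),sm=(.5466,.022)).items():
    u,v=pix(w,[[*p,.032]])[0].astype(int); block(w,(u-17,v-21,u+17,v+21))
# bar by depth: z>.2 around
v,u=np.mgrid[60:280,440:512]; P=np.array([pt(w,x,y) for x,y in zip(u.ravel(),v.ravel())]); s=(P[:,2]>.235)&(P[:,2]<.275)&(P[:,0]>.66); Q=P[s]; print(s.sum(),Q.min(0),Q.max(0),Q.mean(0),np.polyfit(Q[:,1],Q[:,0],1))
E
python3 go.py .7015 -.0859 84.8 .37
```

```text
block [ 0.5282 -0.1688] 773 [(0.0392, -4.6), (0.0503, 85.4)]
block [ 0.5341 -0.1058] 866 [(0.0404, -4.6), (0.0505, 85.4)]
block [0.542  0.0322] 709 [(0.0366, -5.1), (0.0382, 84.9)]
1595 [ 0.68762488 -0.14764656  0.2350036 ] [ 0.70685217 -0.03052556  0.25661513] [ 0.69773631 -0.09368597  0.25083842] [0.07998651 0.70522993]
clock 48.675 pos [ 0.4936 -0.0687  0.3665] az 84.51 delta [ 0.0028  0.2086 -0.0041] spin -0.005 j7 -0.21
```

```bash
python3 - <<'E'
from cr import *
w=load('wrist'); cv2.imwrite('pics/w9.png',cv2.resize(w['color'][30:230,240:380,::-1],(420,600),interpolation=cv2.INTER_CUBIC))
u,v=pix(w,[[.5466,.022,.032]])[0].astype(int); print(u,v); block(w,(u-30,v-50,u+30,v+22))
E
```

```text
293 78
block [0.5473 0.0396] 1195 [(0.0812, -5.3), (0.0539, 84.7)]
```

View pics/w9.png

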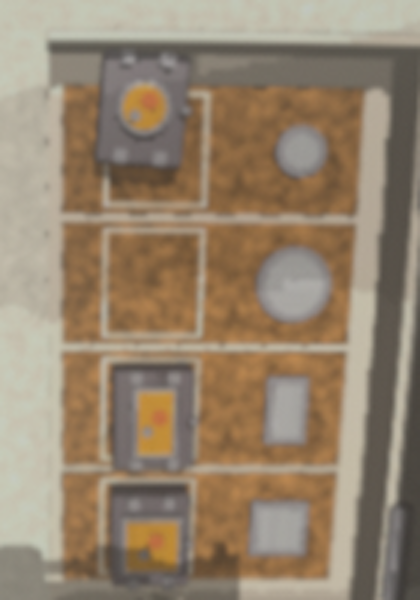

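The small round cradle has been knocked about 18 mm toward +y, and is now at crop (143,108). I'll measure it and put it back.

```bash
python3 - <<'E'
from cr import *
w=load('wrist')
# block-top corners by eye, z=.032
c=[(104,54),(192,60),(180,168),(97,162)]; P=np.array([onz(w,240+x/3,30+y/3,.032) for x,y in c]); print(P.round(4),P.mean(0).round(4),np.degrees(np.arctan2(*(P[0]-P[3])[1::-1])),np.degrees(np.arctan2(*(P[1]-P[2])[1::-1])))
print(onz(w,240+144/3,30+108/3,.039).round(4), 'wall top inner', onz(w,240+100/3,30+44/3,.05).round(4))
hsv=cv2.cvtColor(w['color'],cv2.COLOR_RGB2HSV)
v,u=np.mgrid[40:92,268:308]; Q=np.array([pt(w,x,y) for x,y in zip(u.ravel(),v.ravel())]); s=(Q[:,2]>.029)&(Q[:,2]<.043)&(Q[:,1]<.0665); r=cv2.minAreaRect((Q[s][:,:2]*1e4).astype(np.float32)); print(s.sum(),np.array(r[0])/1e4,np.array(r[1])/1e4,r[2])
E
python3 go.py .5475 .0395 85.6 .1
```

```text
[[0.5247 0.0646 0.032 ]
 [0.564  0.0585 0.032 ]
 [0.5553 0.0117 0.032 ]
 [0.5174 0.0178 0.032 ]] [0.5403 0.0382 0.032 ] 81.19649020855056 79.51513520448107
[0.5402 0.0392 0.039 ] wall top inner [0.5224 0.0668 0.05  ]
1152 [0.54220972 0.0415374 ] [0.05459564 0.04416227] 80.3074951171875
clock 48.675 pos [ 0.4936 -0.0687  0.3665] az 84.51 delta [0.1129 0.044  0.2663] spin -0.019 j7 -0.21
```

Emit:
jog_arm(
  moves=[
    [0.03, 0.01, 0.02, 0.02],
    [0.07, 0.022, 0.06, 0.05],
    [0.1, 0.032, 0.11, 0.072],
    [0.1114, 0.036, 0.16, 0.072],
    [0.1114, 0.036, 0.21, 0.072],
    [0.1114, 0.036, 0.245, 0.072],
    [0.1114, 0.036, 0.26, 0.072],
    [0.1114, 0.036, 0.26, 0.072],
    [0.1114, 0.036, 0.26, 0.072],
  ],
  hand=0.062,
)

```text
clock: 49.8
position: [0.5414, 0.0403, 0.1094]
ee_rot: [2.398, 2.028, 0.002]
force: [0.6, -0.4, 0.4]
width: 0.675
gripper_force: 0.0
```

```bash
python3 go.py .5402 .0387 80.4 .0215; python3 - <<'E'
from cr import *
sc=grab('scene'); orange(sc,(335,150,380,170)); 
h=cv2.cvtColor(sc['color'],cv2.COLOR_RGB2HSV); u,v=pix(sc,[[.5402,.0387,.039]])[0].astype(int); print(u,v)
orange(sc,(u-10,v-10,u+10,v+10),.039)
E
```

```text
clock 49.8 pos [0.5414 0.0403 0.1094] az 80.46 delta [-0.0018 -0.001   0.0879] spin 0.001 j7 -0.74Traceback (most recent call last):
  File "<stdin>", line 2, in <module>
  File "cr.py", line 5, in orange
    k=max(cv2.findContours(q.astype(np.uint8),0,2)[0],key=cv2.contourArea); r=cv2.minAreaRect(k); P=np.array([onz(w,*p,z) for p in cv2.boxPoints(r)])
ValueError: max() iterable argument is empty
```

Emit:
jog_arm(
  moves=[
    [-0.0015, -0.001, 0.02, 0],
    [-0.0015, -0.001, 0.045, 0],
    [-0.0015, -0.001, 0.065, 0],
    [-0.0015, -0.001, 0.08, 0],
    [-0.0015, -0.001, 0.0875, 0],
    [-0.0015, -0.001, 0.0875, 0],
    [-0.0015, -0.001, 0.0875, 0],
  ],
)

```text
clock: 50.72
position: [0.5398, 0.0392, 0.0214]
ee_rot: [2.398, 2.029, 0.001]
force: [-0.8, 0.5, -0.6]
width: 0.674
gripper_force: 0.0
```

Emit:
jog_arm(
  moves=[
    [0, 0, 0, 0],
    [0, 0, 0, 0],
    [0, 0, 0, 0],
    [0, 0, 0, 0],
    [0, 0, 0, 0],
  ],
  hand=0.0,
)

```text
clock: 51.35
position: [0.5394, 0.039, 0.0209]
ee_rot: [2.398, 2.029, 0.0]
force: [-0.3, -0.9, 3.3]
width: 0.436
gripper_force: 25.0
```

Emit:
jog_arm(
  moves=[
    [0, 0, -0.003, 0],
    [0, 0, -0.008, 0],
    [0, 0, -0.012, 0],
    [0, 0, -0.012, 0],
    [0, 0, -0.012, 0],
  ],
)

```text
clock: 51.98
position: [0.5392, 0.0389, 0.0327]
ee_rot: [2.398, 2.029, -0.0]
force: [-1.0, 0.1, -1.3]
width: 0.432
gripper_force: 25.0
```

```bash
python3 go.py .5466 .0215 84.6 .0335
```

```text
clock 51.975 pos [0.5392 0.0389 0.0327] az 80.48 delta [-0.016   0.0101 -0.0008] spin -0.072 j7 -0.82
```

Emit:
jog_arm(
  moves=[
    [-0.005, 0.003, 0, -0.02],
    [-0.01, 0.007, 0, -0.05],
    [-0.0153, 0.01, 0, -0.072],
    [-0.0153, 0.01, 0, -0.072],
    [-0.0153, 0.01, 0, -0.072],
    [-0.0153, 0.01, 0.006, -0.072],
    [-0.0153, 0.01, 0.01, -0.072],
    [-0.0153, 0.01, 0.0115, -0.072],
    [-0.0153, 0.01, 0.0115, -0.072],
  ],
)

```text
clock: 53.1
position: [0.5465, 0.0224, 0.0211]
ee_rot: [-2.323, -2.115, 0.0]
force: [0.3, -0.1, -1.8]
width: 0.435
gripper_force: 25.0
```

Emit:
jog_arm(
  moves=[
    [0, 0, 0, 0],
    [0, 0, 0, 0],
    [0, 0, 0, 0],
    [0, 0, -0.02, 0],
    [0, 0, -0.06, 0],
    [-0.03, -0.01, -0.11, 0],
    [-0.07, -0.03, -0.16, 0],
    [-0.09, -0.05, -0.22, 0],
    [-0.09, -0.05, -0.25, 0],
    [-0.09, -0.05, -0.25, 0],
    [-0.09, -0.05, -0.25, 0],
    [-0.09, -0.05, -0.25, 0],
  ],
  hand=0.062,
)

```text
clock: 54.6
position: [0.4878, -0.0624, 0.27]
ee_rot: [-2.321, -2.114, 0.002]
force: [-0.1, -0.9, 0.1]
width: 0.675
gripper_force: 0.0
```

```bash
python3 - <<'E'
from cr import *
w=grab('wrist'); print(arm.observe()['clock'],arm.observe()['position'])
A=[];
for n,p in dict(sq=(.5286,-.1692),ob=(.5346,-.1055),sm=(.5466,.022)).items():
    u,v=pix(w,[[*p,.032]])[0].astype(int); print(n,u,v); block(w,(u-23,v-28,u+23,v+26))
    orange(w,(u-15,v-18,u+15,v+18),.039)
cv2.imwrite('pics/w10.png',cv2.resize(w['color'][20:240,230:390,::-1],(436,600),interpolation=cv2.INTER_CUBIC))
E
python3 go.py .7015 -.0859 84.8 .37
```

```text
54.65 [ 0.48787465 -0.062367    0.27006848]
sq 301 240
block [ 0.5294 -0.161 ] 1181 [(0.0409, -4.1), (0.0649, 85.9)]
orange [302.  242.5] [ 0.5291 -0.1682  0.039 ] [(np.float64(0.0246), np.float64(-5.4)), (np.float64(0.0231), np.float64(-92.6))]
ob 303 192
block [ 0.5348 -0.1057] 1304 [(0.0412, -4.3), (0.0501, 85.7)]
orange [303.5 194. ] [ 0.5344 -0.1057  0.039 ] [(np.float64(0.0152), np.float64(-5.3)), (np.float64(0.0297), np.float64(-92.9))]
sm 306 81
block [0.5468 0.0234] 1597 [(0.0403, -5.1), (0.0483, 84.9)]
orange [308.   79.5] [0.547  0.0233 0.039 ] [(np.float64(0.0173), np.float64(-4.8)), (np.float64(0.0178), np.float64(-93.2))]
clock 54.65 pos [ 0.4879 -0.0624  0.2701] az 84.65 delta [-0.0035  0.2147 -0.1004] spin -0.003 j7 -0.3
```

View pics/w10.png

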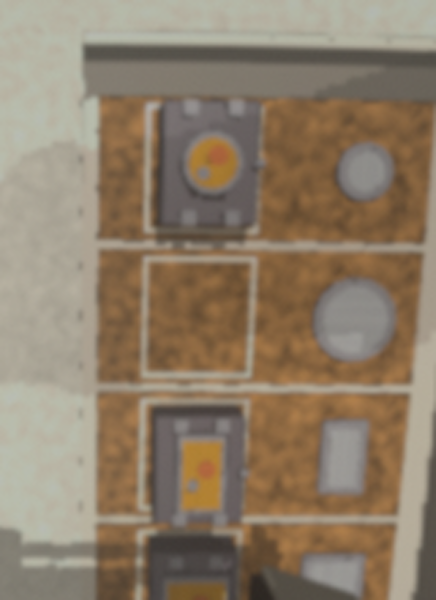

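All three cradles are in their outlines. Next I'll go to the bar and close the cover.

Emit:
jog_arm(
  moves=[
    [0, 0, -0.05, 0],
    [0, 0.02, -0.09, 0],
    [-0.001, 0.06, -0.1, 0],
    [-0.002, 0.11, -0.1, 0],
    [-0.003, 0.16, -0.1, 0],
    [-0.0035, 0.195, -0.1, 0],
    [-0.0035, 0.213, -0.1, 0],
    [-0.0035, 0.213, -0.1, 0],
    [-0.0035, 0.213, -0.1, 0],
    [-0.0035, 0.213, -0.06, 0],
    [-0.0035, 0.213, -0.04, 0],
    [-0.0035, 0.213, -0.04, 0],
    [-0.0035, 0.213, -0.04, 0],
  ],
  hand=0.024,
)

```text
clock: 56.28
position: [0.7001, -0.0861, 0.3128]
ee_rot: [2.323, 2.114, 0.002]
force: [-0.9, 0.9, 1.4]
width: 0.262
gripper_force: 0.0
```

```bash
python3 go.py .7015 -.0859 84.8 .2493; python3 - <<'E'
from h import *
w=grab('wrist'); Q=np.array([pt(w,x,y) for y in range(60,260) for x in range(180,330)]); s=(Q[:,2]>.235)&(Q[:,2]<.262)&(Q[:,0]>.66); Q=Q[s]; d=Q[:,1]
for y in np.arange(-.06,-.02,.01):
    t=Q[abs(d-y)<.004]; 
    if len(t): print(y,len(t),t[:,0].min().round(4),t[:,0].max().round(4),t[:,2].max().round(4))
E
```

```text
clock 56.275 pos [ 0.7001 -0.0861  0.3128] az 84.6 delta [0.0003 0.0012 0.0635] spin -0.003 j7 -0.33
-0.06 192 0.6991 0.7094 0.256
-0.049999999999999996 198 0.7001 0.7103 0.2558
-0.039999999999999994 214 0.6988 0.7111 0.2555
-0.029999999999999992 117 0.6999 0.7108 0.2549
```

Emit:
jog_arm(
  moves=[
    [0, 0.0013, 0.02, 0],
    [0, 0.0013, 0.04, 0],
    [0, 0.0013, 0.055, 0],
    [0, 0.0013, 0.0635, 0],
    [0, 0.0013, 0.0635, 0],
    [0, 0.0013, 0.0635, 0],
  ],
)

```text
clock: 57.08
position: [0.7018, -0.0861, 0.2486]
ee_rot: [2.323, 2.114, 0.001]
force: [0.1, 0.3, -0.6]
width: 0.264
gripper_force: 0.0
```

Emit:
jog_arm(
  moves=[
    [0, 0, 0, 0],
    [0, 0, 0, 0],
    [0, 0, 0, 0],
    [0, 0, 0, 0],
  ],
  hand=0.0,
  newtons=15,
)

```text
clock: 57.58
position: [0.7014, -0.0862, 0.2481]
ee_rot: [2.323, 2.114, 0.0]
force: [-1.8, 0.3, 4.0]
width: 0.101
gripper_force: 15.0
```

```bash
python3 - <<'E'
import numpy as np
r=.205
for a,b,n in((1.8,1.2,16),(1.2,.6,16),(.6,.0,18)):
    t=np.linspace(a,b,n+1)[1:]
    print([[0,float(round(r*(np.cos(a)-np.cos(x)),4)),float(round(-r*(np.sin(x)-np.sin(a)),4)),0] for x in t])
E
```

```text
[[0, -0.0075, -0.0016, 0], [0, -0.0151, -0.0029, 0], [0, -0.0227, -0.004, 0], [0, -0.0304, -0.0047, 0], [0, -0.038, -0.0052, 0], [0, -0.0457, -0.0054, 0], [0, -0.0534, -0.0052, 0], [0, -0.0611, -0.0048, 0], [0, -0.0687, -0.0042, 0], [0, -0.0764, -0.0032, 0], [0, -0.0839, -0.0019, 0], [0, -0.0915, -0.0004, 0], [0, -0.0989, 0.0014, 0], [0, -0.1063, 0.0035, 0], [0, -0.1136, 0.0059, 0], [0, -0.1209, 0.0086, 0]]
[[0, -0.0071, 0.0029, 0], [0, -0.0141, 0.0061, 0], [0, -0.021, 0.0095, 0], [0, -0.0277, 0.0132, 0], [0, -0.0343, 0.0172, 0], [0, -0.0408, 0.0214, 0], [0, -0.047, 0.0258, 0], [0, -0.0531, 0.0305, 0], [0, -0.0591, 0.0354, 0], [0, -0.0648, 0.0405, 0], [0, -0.0704, 0.0458, 0], [0, -0.0757, 0.0513, 0], [0, -0.0808, 0.0571, 0], [0, -0.0858, 0.063, 0], [0, -0.0905, 0.0691, 0], [0, -0.0949, 0.0753, 0]]
[[0, -0.0038, 0.0057, 0], [0, -0.0073, 0.0115, 0], [0, -0.0107, 0.0175, 0], [0, -0.0139, 0.0235, 0], [0, -0.0169, 0.0297, 0], [0, -0.0196, 0.0359, 0], [0, -0.0222, 0.0423, 0], [0, -0.0245, 0.0487, 0], [0, -0.0267, 0.0552, 0], [0, -0.0286, 0.0617, 0], [0, -0.0303, 0.0684, 0], [0, -0.0317, 0.075, 0], [0, -0.033, 0.0817, 0], [0, -0.034, 0.0885, 0], [0, -0.0348, 0.0953, 0], [0, -0.0354, 0.1021, 0], [0, -0.0357, 0.1089, 0], [0, -0.0358, 0.1158, 0]]
```

Emit:
jog_arm(
  moves=[
    [0, -0.0035, -0.0008, 0],
    [0, -0.009, -0.0018, 0],
    [0, -0.015, -0.003, 0],
    [0, -0.0225, -0.004, 0],
    [0, -0.0305, -0.0045, 0],
    [0, -0.038, -0.005, 0],
    [0, -0.0455, -0.0055, 0],
    [0, -0.0535, -0.005, 0],
    [0, -0.061, -0.005, 0],
    [0, -0.0685, -0.004, 0],
    [0, -0.0765, -0.003, 0],
    [0, -0.084, -0.002, 0],
    [0, -0.0915, -0.0005, 0],
    [0, -0.099, 0.0015, 0],
    [0, -0.1065, 0.0035, 0],
    [0, -0.1135, 0.006, 0],
    [0, -0.121, 0.0085, 0],
    [0, -0.121, 0.0085, 0],
  ],
)

```text
clock: 59.82
position: [0.5794, -0.0746, 0.2386]
ee_rot: [-2.322, -2.114, 0.003]
force: [-2.3, 5.1, 1.1]
width: 0.1
gripper_force: 15.0
```

Emit:
jog_arm(
  moves=[
    [0, 0, 0, 0],
  ],
)

```text
clock: 59.95
position: [0.5794, -0.0746, 0.2386]
ee_rot: [-2.321, -2.113, 0.004]
force: [-3.9, 4.5, 2.3]
width: 0.103
gripper_force: 15.0
```

Emit:
jog_arm(
  moves=[
    [0, -0.007, 0.003, 0],
    [0, -0.014, 0.006, 0],
    [0, -0.021, 0.0095, 0],
    [0, -0.0275, 0.013, 0],
    [0, -0.0345, 0.017, 0],
    [0, -0.041, 0.0215, 0],
    [0, -0.047, 0.026, 0],
    [0, -0.053, 0.0305, 0],
    [0, -0.059, 0.0355, 0],
    [0, -0.065, 0.0405, 0],
    [0, -0.0705, 0.046, 0],
    [0, -0.0755, 0.0515, 0],
    [0, -0.081, 0.057, 0],
    [0, -0.086, 0.063, 0],
    [0, -0.0905, 0.069, 0],
    [0, -0.095, 0.0755, 0],
    [0, -0.095, 0.0755, 0],
  ],
)

```text
clock: 62.08
position: [0.4855, -0.0661, 0.1627]
ee_rot: [-2.323, -2.114, 0.001]
force: [3.4, 3.9, -6.8]
width: 0.095
gripper_force: 15.0
```

Emit:
jog_arm(
  moves=[
    [0, -0.0035, 0.006, 0],
    [0, -0.007, 0.012, 0],
    [0, -0.0103, 0.018, 0],
    [0, -0.0135, 0.024, 0],
    [0, -0.0163, 0.03, 0],
    [0, -0.019, 0.0363, 0],
    [0, -0.0217, 0.0427, 0],
    [0, -0.024, 0.049, 0],
    [0, -0.026, 0.0555, 0],
    [0, -0.028, 0.062, 0],
    [0, -0.0297, 0.0687, 0],
    [0, -0.031, 0.075, 0],
    [0, -0.0323, 0.0815, 0],
    [0, -0.0335, 0.088, 0],
    [0, -0.034, 0.093, 0],
    [0, -0.0347, 0.098, 0],
    [0, -0.035, 0.102, 0],
    [0, -0.0352, 0.106, 0],
    [0, -0.0352, 0.106, 0],
  ],
)

```text
clock: 64.45
position: [0.4512, -0.0627, 0.0573]
ee_rot: [-2.323, -2.114, 0.0]
force: [-1.6, 2.1, -4.6]
width: 0.098
gripper_force: 15.0
```

Emit:
jog_arm(
  moves=[
    [0, 0, 0.002, 0],
    [0, 0, 0.004, 0],
    [0, 0, 0.006, 0],
    [0, 0, 0.0075, 0],
    [0, 0, 0.009, 0],
    [0, 0, 0.0095, 0],
    [0, 0, 0.0095, 0],
  ],
)

```text
clock: 65.32
position: [0.4509, -0.0627, 0.048]
ee_rot: [-2.323, -2.114, 0.001]
force: [-4.5, 1.8, -0.7]
width: 0.103
gripper_force: 15.0
```

Emit:
jog_arm(
  moves=[
    [0, 0, 0.0007, 0],
    [0, 0, 0.0014, 0],
    [0, 0, 0.002, 0],
    [0, 0, 0.002, 0],
  ],
)

```text
clock: 65.82
position: [0.4509, -0.0627, 0.0461]
ee_rot: [-2.323, -2.114, 0.001]
force: [-4.6, 2.6, 0.6]
width: 0.099
gripper_force: 15.0
```

Emit:
jog_arm(
  moves=[
    [0, 0, 0.0007, 0],
    [0, 0, 0.0014, 0],
    [0, 0, 0.002, 0],
    [0, 0, 0.002, 0],
  ],
)

```text
clock: 66.32
position: [0.451, -0.0627, 0.0449]
ee_rot: [2.323, 2.114, -0.002]
force: [-9.8, 2.6, 18.2]
width: 0.1
gripper_force: 15.0
```

Emit:
jog_arm(
  moves=[
    [0, 0, 0.0005, 0],
    [0, 0, 0.001, 0],
    [0, 0, 0.001, 0],
  ],
)

```text
clock: 66.7
position: [0.451, -0.0628, 0.0441]
ee_rot: [2.323, 2.114, -0.002]
force: [-11.5, 2.5, 22.9]
width: 0.102
gripper_force: 15.0
```

Emit:
jog_arm(
  moves=[
    [0, 0.0004, -0.0008, 0],
    [0, 0.0004, -0.0008, 0],
    [0, 0.0004, -0.0008, 0],
  ],
)

```text
clock: 67.08
position: [0.451, -0.0627, 0.0443]
ee_rot: [-2.323, -2.115, 0.002]
force: [-8.9, 2.2, 12.1]
width: 0.1
gripper_force: 15.0
```

Emit:
jog_arm(
  moves=[
    [0, 0, 0, 0],
    [0, 0, 0, 0],
    [0, 0, 0, 0],
    [0, 0, -0.02, 0],
    [0, 0, -0.05, 0],
    [0, 0, -0.1, 0],
    [0, 0, -0.15, 0],
    [-0.02, -0.03, -0.2, 0],
    [-0.02, -0.05, -0.25, 0],
    [-0.02, -0.05, -0.28, 0],
    [-0.02, -0.05, -0.28, 0],
    [-0.02, -0.05, -0.28, 0],
    [-0.02, -0.05, -0.28, 0],
  ],
  hand=0.024,
)

```text
clock: 68.7
position: [0.3996, -0.0778, 0.3229]
ee_rot: [-2.322, -2.114, 0.001]
force: [0.0, -0.3, -0.3]
width: 0.26
gripper_force: 0.0
```

```bash
python3 - <<'E'
from h import *
w=grab('wrist'); sc=grab('scene'); s=arm.observe(); print(s['clock'],s['position'],s['force'])
Q=np.array([pt(w,x,y) for y in range(20,230) for x in range(150,400)]); s=(Q[:,0]>.44)&(Q[:,0]<.47)&(Q[:,1]>-.13)&(Q[:,1]<0)&(Q[:,2]>.035)&(Q[:,2]<.09); print('bar z top',np.percentile(Q[s][:,2],[50,90,98]),s.sum())
t=(Q[:,0]>.52)&(Q[:,0]<.63)&(Q[:,1]>-.17)&(Q[:,1]<.02)&(Q[:,2]>.03)&(Q[:,2]<.1); A=np.c_[Q[t][:,:2],np.ones(t.sum())]; print('cover plane',np.linalg.lstsq(A,Q[t][:,2],rcond=None)[0],t.sum(),Q[t][:,2].mean())
I=np.zeros((600,800,3),np.uint8); I[:384,:400]=w['color'][:,112:512,::-1]; I[:384,400:]=cv2.resize(sc['color'][90:300,90:310,::-1],(400,384)); cv2.imwrite('pics/w11.png',I[:384])
E
```

```text
68.8 [ 0.39973326 -0.07778985  0.32316744] [ 0.20544634  0.28745731 -0.3447435 ]
bar z top [0.05384038 0.05522533 0.0559767 ] 873
cover plane [-0.00152872 -0.0002314   0.05652553] 6440 0.05570515926944949
```

View pics/w11.png

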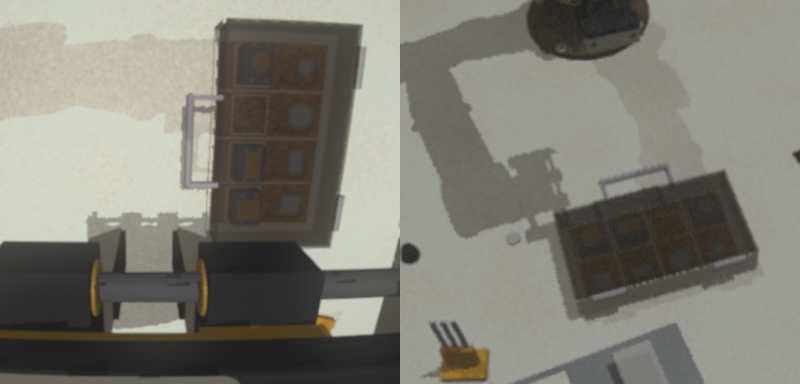

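The cover is level and closed: its plane slope is about 0, and the bar top is at 55 mm. The cradles show in place under it at wrist-crop positions (260,62), (248,160) and (245,207). Handing in.

```bash
python3 -c "
from cell import arm; print(arm.sign_off())"
```

```text
the job is handed in; nothing more can be done
None
```

The job is done and handed in: the cover was opened to its stop and is now fully closed, the opener is on the middle of the tool mat, and the square, oblong and small round cradles are in their matching outlines (the small round was re-seated after being knocked; no large round cradle was there).

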